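# Empty the polishing tub with the scoop and hang the scoop up

### The job

Switch the polishing machine off at its lever (push it right over, away from you), and only then reach into its leaning tub with the hand scoop. Fetch every steel ball out of the tub with the scoop, never with the fingers, and tip them all into the open tray. When the tub is empty, hang the scoop by the eye of its handle on the peg of the tool post; leave the other things on the bench where they are.

Things in the scene. Friction and masses are not known exactly. Their poses are not given: they have to be found in the camera images.
- polisher: polishing machine, fixed: base plate 215 x 300 x 18 mm, a rectangular steel tub in a yoke. Origin on the bench, x away from the operator, y left along the tub's width, z up. The tub leans 25 deg to -x (operator): tub axis (up) = (-0.423, 0, 0.906), its flat floor rises along (0.906, 0, 0.423). Inside 160 mm wide (y), 136 mm front to back along the slope, 103 mm deep along the axis; plates 4 mm
- tub_mouth (a point): centre of the tub's mouth, in the rim's plane. The upper 39 mm of all four walls lean in, so the mouth is only 94 mm front to back along the slope and 124 mm wide (y). Rim 149 mm above the bench at the front, 193 mm at the back
- tub_floor (a point): centre of the tub's floor (upper face), 103 mm below the mouth along the tub axis; front and back wall 68 mm away along the slope
- isolator (a joint): lever of the machine's switch, rad: 0 leans 29 degrees towards the operator (-x of the polisher: on), 1.0 leans 29 degrees away (+x: off); it stays where it is left and moves at about 1 N at its knob. Counts as off above 0.85
- isolator_tip (a point): centre of the lever's black ball knob, 26 mm across, 63 mm from the pivot; the pivot lies 56 mm above the bench at polisher x -40, y +150 mm, on a switch box 86 x 56 mm, 52 mm high
- scoop: steel scoop, 0.22 kg, standing on its floor at the start. Origin on the underside, x from lip to heel, y across, z up. Floor 48 mm wide (43 inside), 2 mm thick, from lip x -7.5 to heel wall x +35 mm (36 mm high). Side walls 28 mm high at the heel, 13 in front, none on the last 12 mm. Holds one ball: it stays in with the lip 10 to 20 deg up and rolls out with the lip down
- scoop_grip (a point): middle of the black grip (50 mm long, 34 wide along scoop y, 16 thick), 151 mm up the handle. Take it across the 34 mm, fingers along the handle. The handle, a 14 x 5 mm strap below the grip, rises from the heel wall and leans 10 deg over the floor: direction (-0.174, 0, 0.985) in the scoop's frame
- scoop_eye (a point): centre of the wire eye at the end of the handle, 190 mm up the handle: ring of 5 mm wire, 21 mm clear inside, 31 mm outside, its axis along the scoop's x (square to the handle)
- scoop_lip (a point): middle of the lip's lower edge
- tool_post: fixed magnetic tool post: block 60 x 50 x 52 mm, 14 mm upright 255 mm high. Origin on the bench under the upright. A round peg 8 mm thick points to its -x (to the operator) and rises 8 degrees: 59 mm clear from a 22 mm clamp block (top at 254 mm) to its tip
- peg_tip (a point): end of the peg on its middle line, 255 mm above the bench
- peg_root (a point): the peg's middle line where it leaves the clamp block, 246 mm above the bench
- tray: loose open aluminium tray 140 (x) x 170 (y) x 42 mm high, walls 3 mm; origin at the middle of its underside
- ball_0: polished, slippery hollow steel ball 36 mm across (0.06 kg), origin at its centre; two to four of the four are there
- ball_1: polished, slippery hollow steel ball 36 mm across (0.06 kg), origin at its centre; two to four of the four are there
- ball_2: polished, slippery hollow steel ball 36 mm across (0.06 kg), origin at its centre; two to four of the four are there
- ball_3: polished, slippery hollow steel ball 36 mm across (0.06 kg), origin at its centre; two to four of the four are there
- angle_end_a: bystander: dark angle-iron offcut 110 mm long, lying on the bench
- v_block: bystander: steel V-block 45 x 50 x 42 mm
- mug: bystander: mug with dots, 82 mm across, 91 mm high
- tub_front (a point): low front end of the flat floor, middle of the width, 55 mm down the slope from tub_floor. From here a 45-degree chamfer turns up to the front wall, 13 mm further on. The balls lie side by side in one row along this edge, against chamfer and floor, centres 7 mm behind it up the slope; under the front lip of the mouth
Not all that is in view belongs to the job. What is shaped like the scoop but yellow is not meant.

How it is judged:
By the outcome, as a careful person would: the job done as asked, in the order asked, and still so for the second after the job is handed in, with the robot touching nothing.
Of ball_0, ball_1, ball_2, ball_3 only 2 to 4 are there at a start; the rules pass over those that are not, and their reading is None.
At some moment in a run one of tray may be knocked a few centimetres aside while the robot is not near it.
It also fails if it takes over 210 s, if anything falls off the work surface, if the arm or the gripper's body presses on something with over 40 N, if the wrist force passes 120 N, or if a joint passes its speed limit or range.

### The arm

A 6-joint arm with a two-finger parallel gripper is mounted at the origin on the work surface; the furniture and walls round the work are solid. World frame = base frame: x ahead of the robot, y to its left, z up, the work surface at z = 0. Lengths are in m, angles in degrees, forces in N, time in s.
With the tool pointing down it reaches from about 0.375 to 0.9 m from the base axis. Payload 3.1 kg.
Tool frame: the origin (TCP) lies between the finger pads; the fingertips stand ctrl.tcp_to_tips ahead of it and the grasp point (between the pads) lies 5 mm behind it (ctrl.tcp_to_tips is the distance from the TCP to the fingertips, in m); x points along the fingers, z is the direction in which the jaws open and shut, and the axes are right-handed (so a half turn about x gives the same grasp; the last joint's range is limited). The gripper opens to 87 mm and grips with 3 to 60 N. Pads are 19 mm wide; open, the fingers measure 117 mm over their backs; the gripper's body (75 mm by 190 mm) begins 51 mm behind the grasp point.
Start: joints at [-75.659, 30.224, 82.088, -0, 67.689, -10.227], TCP at [0.26, -0.568, 0.237] pointing down, gripper open.
Joint ranges: [-176.69, 176.69], [-43.24, 126.21], [12.49, 139.97], [-82, 262], [0, 151.66], [-163.58, 163.58]. Speed limits (degrees/s): [159.86, 159.86, 180, 180, 180, 180].

### API

Orientations are given as [roll, pitch, yaw] about the fixed x, y, z axes, in that order (R = Rz(yaw) Ry(pitch) Rx(roll)).
In Python, from station import ctrl gives the robot as it stands.
- The arm moves only by the tool step_arm, never from a script. Its argument "motion" is a list of rows, each an object with "offset": the shift along the world's x, y, z in cm, a list of three; "dr": the turn, a rotation vector about the world's x, y, z in rad, a list of three; "hand": the closure in counts, from 0 (fully open) to 255 (shut). In form: [{"offset": [x, y, z], "dr": [wx, wy, wz], "hand": hand}, ...]. A call has 1 to 10 rows; each row is the pose to reach, as a shift and turn from the pose measured when the call began; what a row does not reach only later rows make up. A row lasts 1/10 s, in which the tool goes at most 50 mm and 8.59 degrees, less where a joint would pass 70% of its speed; a pose out of reach is approached as far as the arm can. A call with a gripper value outside its range is refused whole. The fingers move at their own pace and stop on an object; the grip force is fixed at half the most. Time passes only in rows, so rows that repeat a pose let the fingers close. It gives the time, the measured TCP pose, the force and the opening at its end, in the units of the state.
- ctrl.observe(): the state, without advancing time (a new reading comes with each control period).
- ctrl.capture(name): name is "scene" or "top"; returns the picture (384x512x3 uint8, red, green, blue); there is no depth.
- ctrl.camera_model(name): a dict with "intrinsics" (3x3 intrinsics, pixels), "dist" ([k1, k2, p1, p2, k3] as OpenCV has them; the pictures are not rectified), "rvec" (rotation vector, rad) and "tvec" (3), from world to camera coordinates, as OpenCV has them. Camera axes: x right, y down, z forward; pixel columns grow to the right and rows downward; lengths in m; the calibration is good to about 2 mm. A picture is of the moment at which its call begins. camera_model takes no time and is no camera call.
- ctrl.finish_job(): hands the job in, once; it reports no verdict.
Trained networks look in the newest picture that a camera, given by its name, has taken for a name from the list of things; names that differ only in an ending like _2 or _b are one class to them, and where a whole thing is asked for, a point or a joint stands for the part that bears it (a point fixed in the world has none). Each returns a list of dicts, best first, with "p" (0 to 1); they miss things now and then, are a little off and sometimes report something else, mostly with a low value. They report only what shows in the picture. A call takes as long as a camera call. They do not tell look-alikes from the thing itself.
- ctrl.masks_of(camera, target): "pixels" (384x512 bool, what is visible of it) and "at" ([column, row] in pixels, amid what is visible of it).
The state is a dict: "time": time; "q": joint angles; "dq": joint speeds; "joint_efforts": joint torques, N m; "eef_pos": TCP position; "ee_rot": TCP orientation; "ft_force": force on the tool from outside, world axes, zero at the start; "torque": the same for the moment, N m; "finger_gap": finger opening in m.
Only numpy, scipy, OpenCV 4.12 (cv2) and the standard library are available. Lean on these libraries where they do the work, as an engineer would, in place of code of your own. Each camera call takes 0.05 s, during which the arm holds its last target.

## Working session

There is one attempt and no reset: what is moved stays moved. The work goes in short steps, Python scripts to look and compute and a tool call to move; the robot and the scene stay as the last step left them, time stands still between calls to the robot, and variables do not carry over. Pictures are saved under pics/ and viewed, and the job is handed in when it is done.

Besides the shell and the picture viewer there is one more tool, called in YAML: its name, and indented under it one key for each argument. step_arm: Moves the arm, as the interface text tells. Its arguments: {"type":"object","properties":{"motion":{"type":"array"}},"required":["motion"]}

```bash
mkdir -p pics; ls
python3 - <<'E'
from station import ctrl
import cv2
print(ctrl.observe()); print(ctrl.tcp_to_tips)
for n in ("scene","top"):
    im=ctrl.capture(n); cv2.imwrite(f"pics/{n}0.png",im[:,:,::-1]); print(ctrl.camera_model(n))
E
```

```text
pics
{'time': 0.0, 'q': array([-7.56629300e+01,  3.02809258e+01,  8.21571615e+01, -1.60334023e-03,
        6.76880852e+01, -1.02266081e+01]), 'dq': array([ 0.07051054,  0.00710301,  0.00089293,  0.05046977,  0.12896639,
       -0.0003294 ]), 'joint_efforts': array([-1.00592245e-04, -4.40035272e+01, -1.76595658e+01,  6.33235043e-02,
        5.81945095e-02, -1.64368016e-04]), 'eef_pos': array([ 0.25966379, -0.56772853,  0.23554628]), 'ee_rot': array([170.4463269 ,  89.87381871, 105.01061532]), 'ft_force': array([-1.18503295, -0.50414832,  0.09429089]), 'torque': array([ 0.00612714, -0.03391437,  0.00575529]), 'finger_gap': 0.08671643680470068}
0.014
{'intrinsics': array([[433.95147956,   0.        , 259.14055016],
       [  0.        , 433.95147956, 181.49988571],
       [  0.        ,   0.        ,   1.        ]]), 'dist': array([-0.13181805,  0.        ,  0.        ,  0.        ,  0.        ]), 'rvec': array([ 1.98993344, -0.85432431,  0.50005625]), 'tvec': array([-0.35184545,  0.29326109,  1.33062884])}
{'intrinsics': array([[410.03549504,   0.        , 260.10206839],
       [  0.        , 410.03549504, 196.50198752],
       [  0.        ,   0.        ,   1.        ]]), 'dist': array([-0.00344905,  0.        ,  0.        ,  0.        ,  0.        ]), 'rvec': array([ 2.1221396 , -2.18406159,  0.17980219]), 'tvec': array([-0.0645453 ,  0.49421425,  1.45788668])}
```

```bash
cat > h.py <<'E'
import numpy as np, cv2
from station import ctrl
from scipy.spatial.transform import Rotation as R
CM={n:ctrl.camera_model(n) for n in("scene","top")}
def proj(n,P):
    c=CM[n]; p,_=cv2.projectPoints(np.atleast_2d(np.array(P,float)),c["rvec"],c["tvec"],c["intrinsics"],c["dist"]); return p[:,0]
def ray(n,uv):
    c=CM[n]; x=cv2.undistortPoints(np.array([[uv]],float),c["intrinsics"],c["dist"])[0,0]
    Rm=cv2.Rodrigues(c["rvec"])[0]; o=-Rm.T@c["tvec"]; d=Rm.T@np.array([x[0],x[1],1]); return o,d/np.linalg.norm(d)
def atz(n,uv,z):
    o,d=ray(n,uv); return o+d*(z-o[2])/d[2]
def tri(a,b):
    (o1,d1),(o2,d2)=ray("scene",a),ray("top",b)
    A=np.stack([d1,-d2],1); s=np.linalg.lstsq(A,o2-o1,rcond=None)[0]
    p,q=o1+d1*s[0],o2+d2*s[1]; return (p+q)/2,np.linalg.norm(p-q)
def cap(n,name):
    im=ctrl.capture(n); cv2.imwrite(f"pics/{name}.png",im[:,:,::-1]); return im
def crop(im,x0,y0,x1,y1,k,name):
    cv2.imwrite(f"pics/{name}.png",cv2.resize(im[y0:y1,x0:x1,::-1],None,fx=k,fy=k,interpolation=cv2.INTER_CUBIC))
E
python3 - <<'E'
from h import *
s=cv2.imread("pics/scene0.png")[:,:,::-1]; t=cv2.imread("pics/top0.png")[:,:,::-1]
crop(s,210,140,410,290,4,"s0c"); crop(t,180,110,380,260,4,"t0c")
for n in ["polisher","isolator_tip","isolator","tub_mouth","tub_floor","scoop","scoop_grip","scoop_eye","scoop_lip","tool_post","peg_tip","tray","ball_0","angle_end_a","v_block","mug"]:
    for c in("scene","top"):
        try:
            r=ctrl.masks_of(c,n); print(n,c,[(round(float(d["p"]),2),np.round(d["at"]).tolist(),int(d["pixels"].sum())) for d in r[:4]])
        except Exception as e: print(n,c,e)
print(ctrl.observe()["time"])
E
```

```text
polisher scene [(0.79, [284.0, 180.0], 3408)]
polisher top [(0.43, [283.0, 215.0], 169)]
isolator_tip scene [(0.5, [249.0, 168.0], 50), (0.19, [285.0, 182.0], 3398)]
isolator_tip top [(0.58, [200.0, 163.0], 74)]
isolator scene [(0.45, [248.0, 168.0], 44)]
isolator top [(0.54, [200.0, 162.0], 63)]
tub_mouth scene [(0.96, [284.0, 186.0], 3392)]
tub_mouth top [(0.95, [236.0, 158.0], 4393)]
tub_floor scene [(0.59, [284.0, 180.0], 3414)]
tub_floor top [(0.74, [258.0, 166.0], 42), (0.58, [234.0, 155.0], 4417), (0.28, [283.0, 214.0], 166)]
scoop scene [(0.81, [274.0, 225.0], 334), (0.78, [259.0, 270.0], 401), (0.73, [378.0, 247.0], 134)]
scoop top [(0.78, [368.0, 167.0], 288), (0.66, [282.0, 214.0], 166)]
scoop_grip scene [(0.9, [260.0, 269.0], 479), (0.7, [275.0, 229.0], 368), (0.57, [382.0, 222.0], 216)]
scoop_grip top [(0.82, [367.0, 163.0], 307), (0.62, [284.0, 212.0], 158)]
scoop_eye scene [(0.64, [263.0, 267.0], 460), (0.59, [276.0, 225.0], 373), (0.45, [384.0, 226.0], 164)]
scoop_eye top [(0.65, [282.0, 210.0], 188), (0.52, [366.0, 165.0], 276)]
scoop_lip scene [(0.75, [384.0, 229.0]
[... 301 characters left out ...]
170.0], 339), (0.6, [282.0, 212.0], 181)]
peg_tip scene [(0.52, [353.0, 190.0], 99)]
peg_tip top [(0.86, [337.0, 170.0], 377), (0.37, [338.0, 221.0], 111), (0.24, [234.0, 156.0], 4345)]
tray scene [(0.62, [200.0, 186.0], 359)]
tray top [(0.59, [153.0, 217.0], 1983), (0.31, [235.0, 154.0], 4367)]
ball_0 scene []
ball_0 top [(0.65, [287.0, 213.0], 171), (0.58, [260.0, 167.0], 14), (0.39, [237.0, 166.0], 61), (0.17, [355.0, 198.0], 523)]
angle_end_a scene [(0.9, [305.0, 268.0], 401)]
angle_end_a top []
v_block scene [(0.65, [284.0, 186.0], 3324), (0.6, [228.0, 169.0], 159)]
v_block top [(0.61, [171.0, 169.0], 225)]
mug scene [(0.59, [349.0, 259.0], 395)]
mug top [(0.6, [353.0, 197.0], 578)]
1.7
```

The steel scoop with the black grip is at scene (275,226) and top (283,214). The look-alikes are yellow, at scene (260,258) and (384,225), so the steel one fits. The two crops confirm this, and two balls show at top (237,163) and (259,165).

Next I fit the poses.

```bash
cat >> h.py <<'E'
from scipy.optimize import least_squares
def fit(pts,x0,z=0.0,w=None):
    # pts: list of (cam,uv,local xyz); fit x,y,yaw
    def f(p):
        c,s=np.cos(p[2]),np.sin(p[2]); out=[]
        for cam,uv,l in pts:
            P=[p[0]+c*l[0]-s*l[1],p[1]+s*l[0]+c*l[1],l[2]+z]; out+=list(proj(cam,P)[0]-uv)
        return np.array(out)
    r=least_squares(f,x0,loss="soft_l1",f_scale=2.); return r.x,f(r.x).reshape(-1,2)
def w(p,l):
    c,s=np.cos(p[2]),np.sin(p[2]); l=np.atleast_2d(l); return np.stack([p[0]+c*l[:,0]-s*l[:,1],p[1]+s*l[:,0]+c*l[:,1],l[:,2]],1)
S25,C25=np.sin(np.radians(25)),np.cos(np.radians(25))
E
python3 - <<'E'
from h import *
T=lambda u,v:("top",(180+u/4,110+v/4)); S=lambda u,v:("scene",(210+u/4,140+v/4))
for n in CM: print(n, ray(n,(256,192))[0].round(3))
# polisher: plate corners
hx,hy=.1075,.15; z=.018
P=[T(78,65)+((hx,hy,z),),T(387,97)+((hx,-hy,z),),T(364,313)+((-hx,-hy,z),),T(52,285)+((-hx,hy,z),),S(110,178)+((-hx,hy,z),),S(303,308)+((-hx,-hy,z),),S(455,233)+((hx,-hy,z),)]
p,r=fit(P,[.6,0,0]); print("pol",p,np.degrees(p[2]));print(r.round(1).tolist())
# mouth centre z
print("knob",tri((249,168),(199.5,166)), w(p,[-.0705,.15,.111]))
# rim corners triangulate (outer top rim)
for a,b in [((203,97),(172,112)),((280,28),(337,130))]: pass
# scoop
print("eye/grip raw", tri(S(258,210)[1],T(422,405)[1]))
print("tray", [atz("top",q,.042).round(3).tolist() for q in [(132,192),(181,203),(171,238),(123,229)]])
print("post base", [atz("top",T(*q)[1],.052).round(3).tolist() for q in [(620,208),(660,232),(612,290),(572,255)]])
print("post top", atz("top",T(672,187)[1],.255), "peg")
E
python3 - <<'E'
from h import *
s=cv2.imread("pics/scene0.png")[:,:,::-1]; t=cv2.imread("pics/top0.png")[:,:,::-1]
crop(s,255,180,295,250,10,"s1");crop(t,320,140,400,220,8,"t1");crop(t,215,120,285,175,10,"t2");crop(t,265,195,300,230,12,"t3")
E
```

```text
scene [-0.488 -0.911  0.955]
top [ 0.273 -0.047  1.516]
pol [ 0.64586492  0.00877621 -0.12727798] -7.292490958915151
[[-0.5, -0.4], [1.1, -0.6], [1.6, 1.2], [-1.0, 0.2], [-2.0, -1.6], [-0.4, 0.3], [1.9, -1.4]]
knob (array([0.60006797, 0.13485437, 0.08605566]), np.float64(0.001040573246922643)) [[0.59497538 0.16651176 0.111     ]]
eye/grip raw (array([ 0.41827035, -0.15621695,  0.18683775]), np.float64(0.002060969761313953))
tray [[0.521, 0.385, 0.042], [0.476, 0.208, 0.042], [0.351, 0.244, 0.042], [0.388, 0.415, 0.042]]
post base [[0.61, -0.357, 0.052], [0.587, -0.392, 0.052], [0.534, -0.345, 0.052], [0.568, -0.31, 0.052]]
post top [ 0.57936525 -0.35622613  0.255     ] peg
```

Run:
```python
from h import *
p=[0.6459,0.0088,-0.1273]
# tub geometry: mouth centre: rim front 149, back 193 -> centre 171 ; x unknown; try floor from mouth
s=cv2.imread("pics/scene0.png"); t=cv2.imread("pics/top0.png")
for xm in (-.04,-.03,-.02,-.01,0):
    rim=[[xm+e*.047*C25,f*.062,.171+e*.047*S25] for e,f in((-1,1),(-1,-1),(1,-1),(1,1))]
    print(xm,proj("top",w(p,rim)).round(1).tolist(), proj("scene",w(p,rim)).round(1).tolist())
print("knob on",proj("top",w(p,[-.0705,.15,.111])),proj("scene",w(p,[-.0705,.15,.111])))
print("knob pivot",proj("top",w(p,[-.04,.15,.056])),proj("scene",w(p,[-.04,.15,.056])))
for q in [(.575,-.35),(.56,-.345)]:
  print(q,[proj("top",[q[0],q[1],z]).round(1).tolist() for z in(0,.052,.255)],[proj("scene",[q[0],q[1],z]).round(1).tolist() for z in(0,.052,.255)])
```

```text
-0.04 [[213.0, 169.6], [249.3, 173.2], [251.8, 145.8], [214.7, 142.1]] [[254.3, 160.8], [275.8, 173.9], [293.4, 157.4], [271.4, 145.3]]
-0.03 [[213.3, 166.7], [249.6, 170.3], [252.1, 142.9], [215.1, 139.2]] [[256.3, 160.0], [277.9, 173.0], [295.4, 156.6], [273.3, 144.6]]
-0.02 [[213.6, 163.9], [249.9, 167.5], [252.4, 140.0], [215.4, 136.3]] [[258.3, 159.3], [279.9, 172.2], [297.3, 155.8], [275.2, 143.9]]
-0.01 [[214.0, 161.0], [250.2, 164.6], [252.7, 137.1], [215.8, 133.4]] [[260.3, 158.5], [281.9, 171.3], [299.2, 155.1], [277.1, 143.2]]
0 [[214.3, 158.2], [250.5, 161.7], [253.0, 134.2], [216.1, 130.6]] [[262.3, 157.7], [283.9, 170.5], [301.1, 154.3], [279.0, 142.5]]
knob on [[189.39602195 166.18017077]] [[242.62563548 160.2827929 ]]
knob pivot [[192.75115478 161.35449165]] [[248.49138286 169.77451829]]
(0.575, -0.35) [[[331.0, 174.3]], [[333.7, 171.5]], [[346.1, 158.1]]] [[[344.6, 241.4]], [[346.5, 229.5]], [[354.6, 178.5]]]
(0.56, -0.345) [[[329.9, 178.3]], [[332.5, 175.5]], [[344.8, 162.8]]] [[[341.0, 242.7]], [[342.8, 230.9]], [[350.7, 179.7]]]
```

Run:
```python
from h import *
T=lambda u,v:("top",(180+u/4,110+v/4)); S=lambda u,v:("scene",(210+u/4,140+v/4)); T2=lambda u,v:("top",(215+u/10,120+v/10))
hx,hy=.1075,.15; z=.018
plate=[T(78,65)+((hx,hy),),T(387,97)+((hx,-hy),),T(364,313)+((-hx,-hy),),T(52,285)+((-hx,hy),),S(110,178)+((-hx,hy),),S(303,308)+((-hx,-hy),),S(455,233)+((hx,-hy),)]
rim=[T2(95,475)+((-1,1),),T2(440,510)+((-1,-1),),T2(460,235)+((1,-1),),T2(110,205)+((1,1),),S(212,97)+((-1,1),),S(297,143)+((-1,-1),),S(370,83)+((1,-1),),S(282,37)+((1,1),)]
knob=[("top",(199.3,167)),("scene",(250,169))]
def f(p):
    x,y,a,dx,dy,xm,zm=p; o=[];q=(x,y,a)
    for c,uv,l in plate: o.append(proj(c,w(q,[dx+l[0],dy+l[1],z]))[0]-uv)
    for c,uv,(e,g) in rim: o.append(proj(c,w(q,[xm+e*.047*C25,g*.062,zm+e*.047*S25]))[0]-uv)
    for c,uv in knob: o.append(proj(c,w(q,[-.0705,.15,.111]))[0]-uv)
    return np.concatenate(o)
r=least_squares(f,[.646,-.025,-.127,0,.03,-.03,.171],loss="soft_l1")
print(r.x.round(4),np.degrees(r.x[2]));print(f(r.x).reshape(-1,2).round(1).tolist())
p=r.x
t=cv2.imread("pics/top0.png");s=cv2.imread("pics/scene0.png")
```

```text
[ 0.6432 -0.0266 -0.1269 -0.0019  0.035  -0.0299  0.168 ] -7.269515427633081
[[-0.5, -0.4], [1.2, -0.6], [1.7, 1.2], [-0.9, 0.2], [-1.9, -1.5], [-0.3, 0.3], [2.0, -1.3], [-0.7, -0.1], [1.1, -0.0], [1.7, 0.1], [-0.2, -0.5], [-0.4, -0.1], [0.6, 1.7], [-0.1, 0.1], [-0.8, -0.8], [0.3, -0.3], [-1.5, -5.4]]
```

Run:
```python
from h import *
o=ctrl.observe(); M=R.from_euler("xyz",o["ee_rot"],degrees=True).as_matrix(); print(M.round(3))
p=[.6432,-.0266,-.1269]
s=cv2.imread("pics/scene0.png").copy()
for l in [[-.0705,.15,.111],[-.04,.15,.056],[-.04,.15,.052]]:
    print(l,w(p,l),proj("scene",w(p,l)),proj("top",w(p,l)))
crop(s[:,:,::-1],230,145,280,195,12,"s2"); t=cv2.imread("pics/top0.png");crop(t[:,:,::-1],180,130,230,190,10,"t4")
```

```text
[[-0.     0.909  0.416]
 [ 0.     0.416 -0.909]
 [-1.     0.    -0.   ]]
[-0.0705, 0.15, 0.111] [[0.59225084 0.13111631 0.111     ]] [[248.4732163  163.56560314]] [[199.56699447 166.692669  ]]
[-0.04, 0.15, 0.056] [[0.62250559 0.12725624 0.056     ]] [[254.26239999 173.09331606]] [[202.51637892 161.84741533]]
[-0.04, 0.15, 0.052] [[0.62250559 0.12725624 0.052     ]] [[254.25043998 173.93847965]] [[202.65031086 162.10080669]]
```

```bash
cat >> h.py <<'E'
POL=np.array([.6432,-.0266,-.1269])
def Rtool(x,z):
    x=np.array(x,float)/np.linalg.norm(x); z=np.array(z,float); z-=x*(x@z); z/=np.linalg.norm(z)
    return np.stack([x,np.cross(z,x),z],1)
def pv(p,v): # rotate vector by yaw
    c,s=np.cos(p[2]),np.sin(p[2]); v=np.asarray(v,float); return np.array([c*v[0]-s*v[1],s*v[0]+c*v[1],v[2]])
def move(tcp,Rt,label=""):
    o=ctrl.observe(); M=R.from_euler("xyz",o["ee_rot"],degrees=True).as_matrix()
    dr=R.from_matrix(Rt@M.T).as_rotvec(); off=(np.array(tcp)-o["eef_pos"])*100
    print(label,"offset",off.round(2).tolist(),"dr",dr.round(3).tolist(),"deg",np.degrees(np.linalg.norm(dr)).round(1))
def st():
    o=ctrl.observe(); print("t",round(o["time"],2),"pos",o["eef_pos"].round(4),"rot",o["ee_rot"].round(2),"F",o["ft_force"].round(1),"gap",round(o["finger_gap"],4),"q",o["q"].round(1))
E
python3 - <<'E'
from h import *
a=np.radians(20)
tx=pv(POL,[np.sin(a),0,-np.cos(a)]); tz=pv(POL,[np.cos(a),0,np.sin(a)]); Rt=Rtool(tx,tz)
for n,l in dict(hi=[-.13,.15,.3],start=[-.13,.15,.100],end=[-.036,.15,.1]).items():
    tip=w(POL,l)[0]; print(n,(tip-.014*tx).round(4)); move(tip-.014*tx,Rt,n)
E
```

```text
hi [0.5285 0.1393 0.3132]
hi offset [26.86, 70.76, 7.66] dr [-0.216, -0.293, 1.004] deg 61.2
start [0.5285 0.1393 0.1132]
start offset [26.86, 70.76, -12.34] dr [-0.216, -0.293, 1.004] deg 61.2
end [0.6217 0.1274 0.1132]
end offset [36.18, 69.57, -12.34] dr [-0.216, -0.293, 1.004] deg 61.2
```

step_arm:
  motion:
    - {"offset": [0,0,5],"dr": [0,0,0],"hand": 255}
    - {"offset": [1,2,10],"dr": [0,0,0.1],"hand": 255}
    - {"offset": [3,7,15],"dr": [0,0,0.2],"hand": 255}
    - {"offset": [5,12,17],"dr": [0,0,0.3],"hand": 255}
    - {"offset": [7,17,17],"dr": [0,0,0.4],"hand": 255}
    - {"offset": [9,22,17],"dr": [0,0,0.5],"hand": 255}
    - {"offset": [11,27,17],"dr": [0,0,0.6],"hand": 255}
    - {"offset": [12.5,32,17],"dr": [0,0,0.7],"hand": 255}
    - {"offset": [14,37,17],"dr": [0,0,0.8],"hand": 255}
    - {"offset": [16,42,17],"dr": [0,0,0.9],"hand": 255}

```text
time: 2.7
eef_pos: [0.4028, -0.1938, 0.4067]
ee_rot: [-15.9, 89.9, -29.6]
ft_force: [0.9, 0.7, 0.9]
finger_gap: 0.0148
```

Run:
```python
from h import *
st()
a=np.radians(20)
tx=pv(POL,[np.sin(a),0,-np.cos(a)]); tz=pv(POL,[np.cos(a),0,np.sin(a)]); Rt=Rtool(tx,tz)
for n,l in dict(hi=[-.13,.15,.3],start=[-.13,.15,.100],end=[-.036,.15,.1]).items():
    tip=w(POL,l)[0]; move(tip-.014*tx,Rt,n)
s=cap("scene","s3"); t=cap("top","t5"); crop(s,230,150,430,280,4,"s3c"); crop(t,250,130,410,250,5,"t5c")
```

```text
t 2.7 pos [ 0.4028 -0.1938  0.4067] rot [-15.94  89.95 -29.61] F [0.9 0.7 0.9] gap 0.0148 q [-40.1   5.7  91.4   0.   82.9 -26.4]
hi offset [12.57, 33.3, -9.36] dr [-0.063, -0.343, 0.11] deg 20.9
start offset [12.57, 33.3, -29.36] dr [-0.063, -0.343, 0.11] deg 20.9
end offset [21.89, 32.11, -29.36] dr [-0.063, -0.343, 0.11] deg 20.9
```

Now the tool post is clear of the arm. Its clamp is at scene (356,181) and its peg tip at scene (334.5,177). Next is the lever.

step_arm:
  motion:
    - {"offset": [2,5,0],"dr": [0,0,0],"hand": 255}
    - {"offset": [4,10,0],"dr": [-0.01,-0.06,0.02],"hand": 255}
    - {"offset": [6,15,0],"dr": [-0.03,-0.17,0.05],"hand": 255}
    - {"offset": [8,20,-2],"dr": [-0.05,-0.25,0.08],"hand": 255}
    - {"offset": [10,25,-5],"dr": [-0.063,-0.343,0.11],"hand": 255}
    - {"offset": [11,30,-8],"dr": [-0.063,-0.343,0.11],"hand": 255}
    - {"offset": [12.57,33.3,-12],"dr": [-0.063,-0.343,0.11],"hand": 255}
    - {"offset": [12.57,33.3,-17],"dr": [-0.063,-0.343,0.11],"hand": 255}
    - {"offset": [12.57,33.3,-21],"dr": [-0.063,-0.343,0.11],"hand": 255}
    - {"offset": [12.57,33.3,-22],"dr": [-0.063,-0.343,0.11],"hand": 255}

```text
time: 3.8
eef_pos: [0.5287, 0.1435, 0.1841]
ee_rot: [0.1, 70.1, -6.8]
ft_force: [-0.0, -0.6, 0.2]
finger_gap: 0.0002
```

Run:
```python
from h import *
st()
a=np.radians(20)
tx=pv(POL,[np.sin(a),0,-np.cos(a)]); tz=pv(POL,[np.cos(a),0,np.sin(a)]); Rt=Rtool(tx,tz)
for n,l in dict(start=[-.13,.15,.100],end=[-.036,.15,.1]).items():
    tip=w(POL,l)[0]; move(tip-.014*tx,Rt,n)
s=cap("scene","s4"); crop(s,200,90,320,210,5,"s4c")
```

```text
t 3.8 pos [0.5287 0.1435 0.1841] rot [ 6.000e-02  7.013e+01 -6.820e+00] F [-0.  -0.6  0.2] gap 0.0002 q [  5.8  24.  109.7  -9.4  27.2  20.3]
start offset [-0.02, -0.43, -7.1] dr [-0.001, -0.002, -0.007] deg 0.4
end offset [9.31, -1.62, -7.1] dr [-0.001, -0.002, -0.007] deg 0.4
```

step_arm:
  motion:
    - {"offset": [0,-0.4,-4],"dr": [0,0,0],"hand": 255}
    - {"offset": [0,-0.4,-7.1],"dr": [0,0,0],"hand": 255}
    - {"offset": [0,-0.4,-7.1],"dr": [0,0,0],"hand": 255}
    - {"offset": [1.5,-0.6,-7.1],"dr": [0,0,0],"hand": 255}
    - {"offset": [3,-0.8,-7.1],"dr": [0,0,0],"hand": 255}
    - {"offset": [4.5,-1.0,-7.1],"dr": [0,0,0],"hand": 255}
    - {"offset": [6,-1.2,-7.1],"dr": [0,0,0],"hand": 255}

```text
time: 4.55
eef_pos: [0.5867, 0.1304, 0.1106]
ee_rot: [-0.3, 70.6, -7.3]
ft_force: [-1.0, -0.4, 0.6]
finger_gap: 0.0003
```

Run:
```python
from h import *
st()
s=cap("scene","s5"); crop(s,200,90,320,210,5,"s5c")
t=cap("top","t5"); crop(t,150,90,300,210,5,"t5c")
```

```text
t 4.55 pos [0.5867 0.1304 0.1106] rot [-0.3  70.65 -7.26] F [-1.  -0.4  0.6] gap 0.0003 q [  3.7  34.5 105.3  -9.9  21.4  19.2]
```

step_arm:
  motion:
    - {"offset": [0,0,0],"dr": [0.015,-0.13,0],"hand": 255}
    - {"offset": [0.5,0,0],"dr": [0.033,-0.26,0],"hand": 255}
    - {"offset": [1.5,-0.2,0],"dr": [0.033,-0.26,0],"hand": 255}
    - {"offset": [2.5,-0.3,0],"dr": [0.033,-0.26,0],"hand": 255}
    - {"offset": [3.3,-0.4,0],"dr": [0.033,-0.26,0],"hand": 255}
    - {"offset": [3.5,-0.4,0],"dr": [0.033,-0.26,0],"hand": 255}

```text
time: 5.25
eef_pos: [0.6271, 0.1258, 0.1185]
ee_rot: [6.5, 56.3, -1.6]
ft_force: [-28.1, -6.9, 24.4]
finger_gap: 0.0004
```

Run:
```python
from h import *
st()
s=cap("scene","s6"); crop(s,200,90,320,210,5,"s6c")
t=cap("top","t6"); crop(t,150,90,300,210,5,"t6c")
```

```text
t 5.25 pos [0.6271 0.1258 0.1185] rot [ 6.49 56.28 -1.62] F [-28.1  -6.9  24.4] gap 0.0004 q [  2.4  36.1 110.  -82.    2.2  91.8]
```

The push met the stop at 28 N, so the lever is at its off end. I'll back away and check it.

step_arm:
  motion:
    - {"offset": [-1,0.1,0],"dr": [-0.02,0.1,0],"hand": 255}
    - {"offset": [-3,0.4,0],"dr": [-0.033,0.25,-0.05],"hand": 255}
    - {"offset": [-6,0.8,1],"dr": [-0.033,0.25,-0.05],"hand": 255}
    - {"offset": [-10,1,5],"dr": [-0.033,0.25,-0.05],"hand": 255}
    - {"offset": [-10,1,10],"dr": [-0.033,0.25,-0.05],"hand": 255}
    - {"offset": [-12,-2,15],"dr": [-0.02,0.37,-0.05],"hand": 200}
    - {"offset": [-14,-5,20],"dr": [-0.01,0.5,-0.05],"hand": 100}
    - {"offset": [-18,-7,23],"dr": [0,0.59,-0.05],"hand": 0}
    - {"offset": [-20,-8,25],"dr": [0,0.59,-0.05],"hand": 0}

```text
time: 6.25
eef_pos: [0.4867, 0.0726, 0.2957]
ee_rot: [-83.0, 88.4, -93.5]
ft_force: [0.6, -0.3, -0.1]
finger_gap: 0.0248
```

Run:
```python
from h import *
st()
s=cap("scene","s7"); crop(s,210,130,290,190,8,"s7c")
t=cap("top","t7"); crop(t,170,120,310,230,5,"t7c")
for n in ["isolator_tip","scoop","tray"]:
  for c in("scene","top"): print(n,c,[(round(float(d["p"]),2),np.round(d["at"],1).tolist(),int(d["pixels"].sum())) for d in ctrl.masks_of(c,n)[:3]])
for a in (29,25,20): 
  l=[-.04+.063*np.sin(np.radians(a)),.15,.056+.063*np.cos(np.radians(a))]; print(a,proj("scene",w(POL,l)),proj("top",w(POL,l)))
```

```text
t 6.25 pos [0.4867 0.0726 0.2957] rot [-83.02  88.39 -93.47] F [ 0.6 -0.3 -0.1] gap 0.0248 q [-3.6 15.9 96.1 -1.7 68.   7.5]
isolator_tip scene [(0.73, [348.3, 213.4], 522), (0.26, [274.3, 228.2], 373)]
isolator_tip top [(0.49, [334.2, 171.5], 303)]
scoop scene [(0.7, [378.1, 239.2], 391), (0.69, [260.3, 266.7], 563)]
scoop top [(0.86, [366.5, 165.8], 294), (0.7, [310.3, 263.2], 216)]
tray scene [(0.23, [229.4, 167.5], 162)]
tray top [(0.61, [142.9, 216.8], 1372)]
29 [[260.28160057 158.99215402]] [[201.62470078 149.78523372]]
25 [[259.54651742 158.8449708 ]] [[201.4222815  150.71712309]]
20 [[258.58777042 158.75895709]] [[201.17620735 151.96499381]]
```

```bash
cat > sc.py <<'E'
from h import *
t=ctrl.capture("top"); s=ctrl.capture("scene"); crop(t,265,195,300,230,14,"t8");crop(s,255,180,295,250,10,"s8")
T=lambda u,v:("top",(265+u/12,195+v/12)); S=lambda u,v:("scene",(255+u/10,180+v/10))
P=[T(120,285)+((-.0075,.024,.002),),T(268,333)+((-.0075,-.024,.002),),T(165,155)+((.035,.024,.034),),T(310,185)+((.035,-.024,.034),),T(243,213)+((.002,0,.187),),
S(195,115)+((.002,0,.187),),S(212,225)+((.009,0,.149),),S(135,560)+((-.0075,.024,.002),),S(193,620)+((-.0075,-.024,.002),)]
p,r=fit(P,[.4,-.15,-.2]); print(p,np.degrees(p[2]));print(r.round(1).tolist())
print(w(p,[.009,0,.149]),w(p,[.002,0,.187]), "eye tri",tri(S(195,115)[1],T(243,213)[1]))
st()
E
python3 sc.py
```

```text
[ 0.41252    -0.15768087 -0.29645909] -16.985854657525707
[[0.1, 0.0], [0.3, -0.5], [-0.2, -1.2], [0.5, -0.2], [0.7, -0.1], [0.0, 1.6], [-0.3, -0.3], [-1.9, -1.2], [-0.5, 0.5]]
[[ 0.42112739 -0.16031009  0.149     ]] [[ 0.41443275 -0.15826514  0.187     ]] eye tri (array([ 0.41440408, -0.15636912,  0.1922558 ]), np.float64(0.002434979914835929))
t 6.75 pos [0.4849 0.0737 0.291 ] rot [ -93.28   88.3  -103.68] F [-1.   0.5  1.3] gap 0.0644 q [-3.4 16.2 96.5 -1.8 67.6  7.7]
```

```bash
cat > kin.py <<'E'
import numpy as np
from scipy.optimize import least_squares
from scipy.spatial.transform import Rotation as R
def fk(q,P):
    r0,h,L1,e,L2,L3=P; q=np.radians(q)
    Ry=lambda a:R.from_euler("y",a).as_matrix(); Rz=lambda a:R.from_euler("z",a).as_matrix(); Rx=lambda a:R.from_euler("x",a).as_matrix()
    M=Rz(q[0]); p=M@[r0,0,h]; M1=M@Ry(q[1]); p=p+M1@[0,0,L1]
    M2=M1@Ry(q[2]-np.pi/2); p=p+M2@[0,0,e]+M2@[L2,0,0]
    M3=M2@Rx(q[3])@Ry(q[4]); p=p+M3@[L3,0,0]; M4=M3@Rx(q[5]); return p,M4
D=[([-75.663,30.281,82.157,0,67.688,-10.227],[.25966,-.56773,.23555]),([-40.1,5.7,91.4,0,82.9,-26.4],[.4028,-.1938,.4067]),([5.8,24,109.7,-9.4,27.2,20.3],[.5287,.1435,.1841]),([3.7,34.5,105.3,-9.9,21.4,19.2],[.5867,.1304,.1106]),([2.4,36.1,110,-82,2.2,91.8],[.6271,.1258,.1185]),([-3.4,16.2,96.5,-1.8,67.6,7.7],[.4849,.0737,.2910])]
f=lambda P:np.concatenate([fk(q,P)[0]-p for q,p in D])
PK=least_squares(f,[0,.3,.5,0,.4,.3]).x
M6=[[-0,.909,.416],[0,.416,-.909],[-1,0,0]]
LO=np.array([-176.69,-43.24,12.49,-82,0,-163.58]);HI=np.array([176.69,126.21,139.97,262,151.66,163.58])
def ik(p,Rt,q0):
    K=np.array(TOOL)
    def g(q):
        pp,M=fk(q,PK); return np.concatenate([(pp-p)*10,R.from_matrix((M@K).T@Rt).as_rotvec()])
    r=least_squares(g,np.clip(q0,LO+.1,HI-.1),bounds=(LO,HI),x_scale=20); return r.x,np.linalg.norm(r.fun)
TOOL=np.eye(3)
if __name__=="__main__":
    print(PK.round(4),(f(PK)*1000).round(1)); print(fk(D[0][0],PK)[1].round(3))
E
python3 kin.py
```

```text
[ 0.1739 -0.3438  0.4882  0.1285  0.1673 -0.1242] [-105.1  -36.9   21.3  -93.5  -66.7  -33.8    8.7  -79.6   12.1   27.6
  -82.9   20.1  -34.9  -96.3  -31.8   29.1 -100.6   12. ]
[[-0.001  0.909  0.416]
 [ 0.002  0.416 -0.909]
 [-1.     0.    -0.002]]
```

```bash
python3 - <<'E'
s=open("kin.py").read()
s=s.replace("r0,h,L1,e,L2,L3=P","r0,h,L1,e,L2,L3,d=P").replace("M@[r0,0,h]","M@[r0,d,h]").replace("[0,.3,.5,0,.4,.3]","[0,.3,.5,0,.4,.3,.11]")
open("kin.py","w").write(s)
E
python3 kin.py
```

```text
[-0.0018  0.2794  0.5891 -0.1159  0.3937  0.2953  0.111 ] [-0.   0.  -0.1 -0.  -0.3 -0.  -0.2 -0.4 -0.  -0.   0.2  0.3  0.2  0.3
 -0.3 -0.1  0.1  0.1]
[[-0.001  0.909  0.416]
 [ 0.002  0.416 -0.909]
 [-1.     0.    -0.002]]
```

```bash
cat > plan.py <<'E'
from h import *
import kin
U=.158  # grasp point up the handle
HB=np.array([.035,0,0]); HD=np.array([-.1736,0,.9848])
MOUTH=np.array([-.0299,0,.170])
FL=MOUTH-.103*np.array([-S25,0,C25])
sv=np.array([C25,0,S25]); av=np.array([-S25,0,C25])
SGN=-1
def scoop_world(lip_s,lip_a,th,y,pol=None):
    """lip underside position in tub coords (m), th deg, y in pol frame -> scoop origin & R in world"""
    pol=POL if pol is None else pol
    t=np.radians(th); X=np.cos(t)*sv-np.sin(t)*av; Z=np.sin(t)*sv+np.cos(t)*av
    lip=FL+lip_s*sv+lip_a*av+np.array([0,y,0]); org=lip+.0075*X
    Rp=R.from_euler("z",pol[2]).as_matrix()
    return w(pol,org)[0], Rp@np.stack([X,[0,1,0],Z],1)
def tcp_of(org,Rs,G=None):
    if G is None:
        x=-HD; z=np.array([0,SGN,0.]); G=(HB+(U-.005)*HD, Rtool(x,z))
    return org+Rs@G[0], Rs@G[1]
E
python3 - <<'E'
from plan import *
import plan
for sg in(-1,1):
    plan.SGN=sg
    print("sign",sg)
    p=[.4125,-.1577,-.2965]
    org=np.array([p[0],p[1],0]);Rs=R.from_euler("z",p[2]).as_matrix()
    t,Rt=tcp_of(org,Rs); q,e=kin.ik(t,Rt,[-20,20,100,0,60,-90*-sg*-1]); print("grasp",t.round(4),q.round(1),e.round(4))
    for l in [(-.054,.001,0),(-.054,.08,0),(-.035,.15,0),(-.06,.008,10),(-.064,.0185,25),(-.064,.028,40)]:
        org,Rs=scoop_world(*l,-.03); t,Rt=tcp_of(org,Rs); q,e=kin.ik(t,Rt,q); print(l,t.round(3),q.round(1),e.round(4))
E
```

```text
sign -1
grasp [ 0.4206 -0.1602  0.1507] [-37.5  23.  118.5   7.1  29.4  63.6] 0.0
(-0.054, 0.001, 0) [ 0.555 -0.046  0.198] [-20.2  22.6 120.   67.7   8.   11.9] 0.0
(-0.054, 0.08, 0) [ 0.522 -0.041  0.27 ] [-21.5  11.4 119.5  28.8  16.9  50.5] 0.0
(-0.035, 0.15, 0) [ 0.51  -0.04   0.341] [-22.    2.9 114.6  17.2  29.5  62.7] 0.0
(-0.06, 0.008, 10) [ 0.572 -0.048  0.208] [-18.4  22.1 109.8  11.6  23.9  69.3] 0.0
(-0.064, 0.0185, 25) [ 0.603 -0.052  0.217] [-16.2  26.6  93.7   2.   49.9  79.9] 0.0
(-0.064, 0.028, 40) [ 0.638 -0.056  0.216] [-14.7  34.7  77.   -0.7  73.3  82.8] 0.0
sign 1
grasp [ 0.4206 -0.1602  0.1507] [ -37.5   23.   118.5    7.1   29.4 -116.4] 0.0
(-0.054, 0.001, 0) [ 0.555 -0.046  0.198] [ -20.1   22.6  119.8   63.2    8.  -163.6] 0.0058
(-0.054, 0.08, 0) [ 0.522 -0.041  0.27 ] [ -21.5   11.4  119.5   28.8   16.9 -129.5] 0.0
(-0.035, 0.15, 0) [ 0.51  -0.04   0.341] [ -22.     2.9  114.6   17.2   29.5 -117.3] 0.0
(-0.06, 0.008, 10) [ 0.572 -0.048  0.208] [ -18.4   22.1  109.8   11.6   23.9 -110.7] 0.0
(-0.064, 0.0185, 25) [ 0.603 -0.052  0.217] [ -16.2   26.6   93.7    2.    49.9 -100.1] 0.0
(-0.064, 0.028, 40) [ 0.638 -0.056  0.216] [-14.7  34.7  77.   -0.7  73.3 -97.2] 0.0
```

```bash
python3 - <<'E'
from h import *
t=cv2.imread("pics/t7.png")[:,:,::-1]; crop(t,260,190,360,290,6,"t9")
s=cv2.imread("pics/s7.png")[:,:,::-1]; crop(s,220,200,320,300,6,"s9")
E
cat >> plan.py <<'E'
U=.156
def GR():
    x=np.array([0,0,-1.]); z=np.array([0,SGN,0.]); return (HB+U*HD+.005*x, Rtool(x,z))
SP=[.4125,-.1577,-.2965]
E
python3 - <<'E'
from plan import *
org=np.array([SP[0],SP[1],0]);Rs=R.from_euler("z",SP[2]).as_matrix()
t,Rt=tcp_of(org,Rs,GR()); q,e=kin.ik(t,Rt,[-37,20,100,0,60,63]); print("grasp",t.round(4),q.round(1),e.round(4))
move(t,Rt,"grasp"); st()
q0=ctrl.observe()["q"]
for l in [(-.054,.001,0),(-.054,.08,0),(-.035,.15,0),(-.06,.008,10),(-.064,.0185,25),(-.064,.028,40)]:
        org,Rs=scoop_world(*l,-.03); t,Rt=tcp_of(org,Rs,GR()); q,e=kin.ik(t,Rt,q); print(l,t.round(3),q.round(1),e.round(4))
E
```

```text
grasp [ 0.4201 -0.16    0.1486] [-35.1  25.5 111.5  -0.   43.   71.8] 0.0
grasp offset [-6.48, -23.37, -14.24] dr [0.016, -0.03, -1.686] deg 96.6
t 6.75 pos [0.4849 0.0737 0.291 ] rot [ -93.28   88.3  -103.68] F [-1.   0.5  1.3] gap 0.0644 q [-3.4 16.2 96.5 -1.8 67.6  7.7]
(-0.054, 0.001, 0) [ 0.556 -0.046  0.196] [-18.8  22.4 112.7  13.7  20.9  66.7] 0.0
(-0.054, 0.08, 0) [ 0.522 -0.041  0.268] [-19.8  12.5 112.2  10.2  31.2  69.9] 0.0
(-0.035, 0.15, 0) [ 0.51  -0.04   0.339] [-20.2   5.3 107.5   8.   43.   72.4] 0.0
(-0.06, 0.008, 10) [ 0.572 -0.048  0.206] [-17.3  23.9 102.4   4.1  38.9  77.1] 0.0
(-0.064, 0.0185, 25) [ 0.603 -0.052  0.215] [-15.5  30.1  86.3   0.   63.6  81.8] 0.0
(-0.064, 0.028, 40) [ 0.637 -0.056  0.215] [-14.2  39.2  69.4  -1.8  86.2  83.4] 0.0
```

step_arm:
  motion:
    - {"offset": [-1,-2,1],"dr": [0,0,-0.14],"hand": 0}
    - {"offset": [-1.5,-5,1],"dr": [0,0,-0.28],"hand": 0}
    - {"offset": [-2,-8,1],"dr": [0,0,-0.42],"hand": 0}
    - {"offset": [-3,-11,1],"dr": [0,0,-0.56],"hand": 0}
    - {"offset": [-4,-14,1],"dr": [0,0,-0.7],"hand": 0}
    - {"offset": [-4.5,-17,1],"dr": [0,0,-0.84],"hand": 0}
    - {"offset": [-5,-19,1],"dr": [0,0,-0.98],"hand": 0}
    - {"offset": [-5.5,-21,1],"dr": [0,0,-1.12],"hand": 0}
    - {"offset": [-6,-22.5,1],"dr": [0,0,-1.26],"hand": 0}
    - {"offset": [-6.5,-23.4,1],"dr": [0,0,-1.4],"hand": 0}

```text
time: 7.75
eef_pos: [0.4198, -0.1613, 0.3002]
ee_rot: [-94.3, 88.2, 174.7]
ft_force: [0.8, 0.4, -0.1]
finger_gap: 0.0868
```

step_arm:
  motion:
    - {"offset": [0,0,0],"dr": [0,0,-0.14],"hand": 0}
    - {"offset": [0,0,0],"dr": [0.016,-0.03,-0.28],"hand": 0}
    - {"offset": [0,0,0],"dr": [0.016,-0.03,-0.28],"hand": 0}

```text
time: 8.05
eef_pos: [0.4192, -0.1613, 0.2993]
ee_rot: [-166.1, 88.6, 86.8]
ft_force: [-0.2, -0.4, 0.0]
finger_gap: 0.0868
```

```bash
cat > g.py <<'E'
from plan import *
org=np.array([SP[0],SP[1],0]);Rs=R.from_euler("z",SP[2]).as_matrix()
t,Rt=tcp_of(org,Rs,GR()); move(t,Rt,"grasp"); st()
s=cap("scene","sg"); crop(s,210,100,330,250,4,"sgc")
E
python3 g.py
```

```text
grasp offset [0.08, 0.13, -15.07] dr [-0.024, 0.001, 0.001] deg 1.4
t 8.05 pos [ 0.4192 -0.1613  0.2993] rot [-166.1    88.61   86.85] F [-0.2 -0.4  0. ] gap 0.0868 q [-36.1  12.  101.1   1.3  67.6  70.4]
```

step_arm:
  motion:
    - {"offset": [0.08,0.13,-4],"dr": [-0.024,0,0],"hand": 0}
    - {"offset": [0.08,0.13,-8],"dr": [-0.024,0,0],"hand": 0}
    - {"offset": [0.08,0.13,-11],"dr": [-0.024,0,0],"hand": 0}
    - {"offset": [0.08,0.13,-11],"dr": [-0.024,0,0],"hand": 0}

```text
time: 8.5
eef_pos: [0.4179, -0.158, 0.1861]
ee_rot: [-108.9, 89.5, 144.4]
ft_force: [-0.7, 0.6, 0.5]
finger_gap: 0.0871
```

```bash
python3 g.py
python3 - <<'E'
from h import *
s=cv2.imread("pics/sg.png")[:,:,::-1]; crop(s,235,150,315,250,7,"sgc")
E
```

```text
grasp offset [0.22, -0.21, -3.75] dr [-0.005, -0.007, -0.005] deg 0.6
t 8.5 pos [ 0.4179 -0.158   0.1861] rot [-108.87   89.49  144.43] F [-0.7  0.6  0.5] gap 0.0871 q [-35.1  21.5 109.7   0.   49.3  71.6]
```

step_arm:
  motion:
    - {"offset": [0.15,-0.15,-2],"dr": [0,0,0],"hand": 0}
    - {"offset": [0.15,-0.15,-3.5],"dr": [0,0,0],"hand": 0}
    - {"offset": [0.15,-0.15,-3.5],"dr": [0,0,0],"hand": 60}
    - {"offset": [0.15,-0.15,-3.5],"dr": [0,0,0],"hand": 110}
    - {"offset": [0.15,-0.15,-3.5],"dr": [0,0,0],"hand": 140}
    - {"offset": [0.15,-0.15,-3.5],"dr": [0,0,0],"hand": 170}
    - {"offset": [0.15,-0.15,-3.5],"dr": [0,0,0],"hand": 255}
    - {"offset": [0.15,-0.15,-3.5],"dr": [0,0,0],"hand": 255}
    - {"offset": [0.15,-0.15,-3.5],"dr": [0,0,0],"hand": 255}
    - {"offset": [0.15,-0.15,-3.5],"dr": [0,0,0],"hand": 255}

```text
time: 9.55
eef_pos: [0.4208, -0.1604, 0.153]
ee_rot: [-111.8, 89.7, 141.4]
ft_force: [0.4, 0.3, 0.9]
finger_gap: 0.0337
```

```bash
python3 g.py
python3 - <<'E'
from h import *
s=cv2.imread("pics/sg.png")[:,:,::-1]; crop(s,235,150,315,250,7,"sgc")
print(np.array2string(kin.fk(ctrl.observe()["q"],kin.PK)[0]) if 0 else "")
E
```

```text
grasp offset [-0.07, 0.04, -0.44] dr [-0.003, -0.003, -0.004] deg 0.4
t 9.55 pos [ 0.4208 -0.1604  0.153 ] rot [-111.84   89.74  141.43] F [0.4 0.3 0.9] gap 0.0337 q [-35.1  25.1 111.2   0.   43.9  71.6]
```

step_arm:
  motion:
    - {"offset": [0,0,3],"dr": [0,0,0],"hand": 255}
    - {"offset": [0,0,8],"dr": [0,0,0],"hand": 255}
    - {"offset": [0,0,13],"dr": [0,0,0],"hand": 255}
    - {"offset": [0,0,17],"dr": [0,0,0],"hand": 255}
    - {"offset": [0,0,17],"dr": [0,0,0],"hand": 255}
    - {"offset": [0,0,17],"dr": [0,0,0],"hand": 255}

```text
time: 10.2
eef_pos: [0.4205, -0.1602, 0.3231]
ee_rot: [-109.8, 89.8, 143.5]
ft_force: [-0.3, -1.0, -2.1]
finger_gap: 0.034
```

Run:
```python
from plan import *
st()
s=cap("scene","sl"); t=cap("top","tl")
o=ctrl.observe(); M=R.from_euler("xyz",o["ee_rot"],degrees=True).as_matrix()
print(M.round(3))
G=(np.array([.0085,0,.152]),GR()[1]); Rs=M@G[1].T; org=o["eef_pos"]-Rs@G[0]
pts={"lipL":[-.0075,.024,0],"lipR":[-.0075,-.024,0],"heelR":[.035,-.024,0],"heelL":[.035,.024,0],"hLt":[.035,.024,.028],"hRt":[.035,-.024,.028]}
for n,im in(("scene",s),("top",t)):
    im=im.copy()
    for k,l in pts.items():
        uv=proj(n,org+Rs@np.array(l))[0]; print(n,k,uv.round(1)); cv2.circle(im,tuple(np.round(uv*16).astype(int)),4,(255,0,0),-1,shift=4)
    c=proj(n,org)[0].astype(int); crop(im,c[0]-35,c[1]-45,c[0]+35,c[1]+25,10,n+"l")
```

```text
t 10.2 pos [ 0.4205 -0.1602  0.3231] rot [-109.76   89.78  143.51] F [-0.3 -1.  -2.1] gap 0.034 q [-35.1  10.4  99.1   0.   70.8  71.6]
[[-0.007  0.958 -0.288]
 [ 0.005 -0.288 -0.958]
 [-1.    -0.009 -0.003]]
scene lipL [267.2 195. ]
scene lipR [274.9 202.3]
scene heelR [286.  198.8]
scene heelL [278.1 191.7]
scene hLt [278.5 184.5]
scene hRt [286.5 191.6]
top lipL [277.4 214.8]
top lipR [291.4 218.6]
top heelR [294.6 206.3]
top heelL [280.6 202.5]
top hLt [281.2 201.3]
top hRt [295.5 205.1]
```

Run:
```python
from plan import *
print("FL",FL)
for uv in [(237.2,163.2),(259,165.3),(258.6,165.3)]:
    P=atz("top",uv,.0727); d=P-np.array([POL[0],POL[1],0]); c,s=np.cos(POL[2]),np.sin(POL[2]); l=np.array([c*d[0]+s*d[1],-s*d[0]+c*d[1],d[2]]); v=l-FL
    print(P.round(4),"pol",l.round(4),"s",(v@sv).round(4),"a",(v@av).round(4))
# expected view of front edge/hidden spots
for y in (.06,.04,.02,0,-.02,-.04,-.06):
    print(y,proj("top",w(POL,FL-.048*sv+.018*av+[0,y,0])).round(1))
```

```text
FL [0.01362968 0.         0.0766503 ]
[0.6103 0.0008 0.0727] pol [-0.0361  0.023   0.0727] s -0.0468 a 0.0175
[ 0.6005 -0.0774  0.0727] pol [-0.0359 -0.0558  0.0727] s -0.0466 a 0.0174
[ 0.6005 -0.076   0.0727] pol [-0.0361 -0.0544  0.0727] s -0.0467 a 0.0174
0.06 [[226.9 162.6]]
0.04 [[232.5 163.1]]
0.02 [[238.  163.6]]
0 [[243.5 164.2]]
-0.02 [[249.1 164.7]]
-0.04 [[254.6 165.3]]
-0.06 [[260.1 165.8]]
```

```bash
cat > col.py <<'E'
import numpy as np
def seg(a,b,n=40): return np.linspace(a,b,n)
W=[(-.055,0),(.055,0)],[(-.055,0),(-.068,.013)],[(-.068,.013),(-.068,.064)],[(-.068,.064),(-.047,.103)],[(.055,0),(.068,.013)],[(.068,.013),(.068,.064)],[(.068,.064),(.047,.103)]
OUT=[(-.0515,.103),(-.0725,.064)],[(.0515,.103),(.0725,.064)],[(.047,.103),(.0515,.103)],[(-.047,.103),(-.0515,.103)]
W=[np.array(s) for s in W+OUT]
def dseg(P,s):
    a,b=s; d=b-a; t=np.clip(((P-a)@d)/(d@d),0,1); return np.linalg.norm(P-(a+t[:,None]*d),axis=1)
GX=.0085;GZ=.152
HDv=np.array([-.1736,.9848]); HBv=np.array([.035,0])
parts={}
parts["floor"]=np.concatenate([seg((-.0075,0),(.037,0)),seg((-.0075,.002),(.0045,.002))])
parts["sides"]=np.concatenate([seg((.0045,.002),(.0045,.013)),seg((.0045,.013),(.035,.028)),seg((.037,0),(.037,.036)),seg((.033,.036),(.037,.036))])
n=np.array([.9848,.1736])
parts["handle"]=np.concatenate([seg(HBv+.03*HDv+e*n,HBv+.126*HDv+e*n) for e in(-.0025,.0025)]+[seg(HBv+.126*HDv+e*n,HBv+.176*HDv+e*n) for e in(-.008,.008)])
parts["tool"]=np.concatenate([seg((GX+e,GZ-.014),(GX+e,GZ+.056)) for e in(-.011,0,.011)]+[seg((GX-.0375,GZ+.056),(GX+.0375,GZ+.056)),seg((GX-.0375,GZ+.056),(GX-.0375,GZ+.12)),seg((GX+.0375,GZ+.056),(GX+.0375,GZ+.12))])
def clear(ls,la,th,ball=False):
    t=np.radians(th); X=np.array([np.cos(t),-np.sin(t)]); Z=np.array([np.sin(t),np.cos(t)])
    lip=np.array([ls,la]); o=lip+.0075*X; r={}
    for k,P in parts.items():
        Q=o+P[:,:1]*X+P[:,1:]*Z; r[k]=min(dseg(Q,s).min() for s in W)
    if ball:
        Q=(o+.016*X+.020*Z)[None]; r["ball"]=min(dseg(Q,s).min() for s in W)-.018
    return {k:round(float(v*1000),1) for k,v in r.items()}
E
python3 - <<'E'
from col import *
print("entry")
for p in [(-.025,.11,0),(-.02,.08,0),(-.02,.04,0),(-.02,.006,0),(-.03,.004,0),(-.04,.002,0),(-.054,.002,0),(-.054,.006,5),(-.058,.010,10),(-.062,.0155,17),(-.064,.021,25),(-.064,.026,32),(-.064,.030,38)]: print(p,clear(*p))
print("exit")
for la in np.arange(.03,.2,.01):
    best=[(min(clear(s,la,38,True).values()),s) for s in np.arange(-.07,.06,.002)]
    ok=[round(s*1000) for m,s in best if m>3]; print(round(la,3),(ok[0],ok[-1]) if ok else None,max(best))
E
```

```text
entry
(-0.025, 0.11, 0) {'floor': 23.1, 'sides': 28.4, 'handle': 49.1, 'tool': 147.5}
(-0.02, 0.08, 0) {'floor': 30.7, 'sides': 22.5, 'handle': 28.1, 'tool': 119.4}
(-0.02, 0.04, 0) {'floor': 40.0, 'sides': 32.6, 'handle': 32.6, 'tool': 81.5}
(-0.02, 0.006, 0) {'floor': 6.0, 'sides': 6.0, 'handle': 35.1, 'tool': 52.0}
(-0.03, 0.004, 0) {'floor': 4.0, 'sides': 4.0, 'handle': 33.1, 'tool': 44.8}
(-0.04, 0.002, 0) {'floor': 2.0, 'sides': 2.0, 'handle': 28.7, 'tool': 38.9}
(-0.054, 0.002, 0) {'floor': 2.0, 'sides': 2.0, 'handle': 14.9, 'tool': 37.0}
(-0.054, 0.006, 5) {'floor': 2.1, 'sides': 2.1, 'handle': 23.9, 'tool': 41.3}
(-0.058, 0.01, 10) {'floor': 2.3, 'sides': 2.3, 'handle': 28.4, 'tool': 45.7}
(-0.062, 0.0155, 17) {'floor': 2.5, 'sides': 2.5, 'handle': 32.5, 'tool': 52.5}
(-0.064, 0.021, 25) {'floor': 2.2, 'sides': 2.2, 'handle': 31.4, 'tool': 42.4}
(-0.064, 0.026, 32) {'floor': 2.4, 'sides': 2.4, 'handle': 24.9, 'tool': 29.8}
(-0.064, 0.03, 38) {'floor': 2.6, 'sides': 2.6, 'handle': 14.0, 'tool': 19.7}
exit
0.03 None (2.6, np.float64(-0.045999999999999985))
0.04 (-64, -42) (12.
[... 184 characters left out ...]
(-0.04199999999999998))
0.08 (-54, -20) (18.8, np.float64(-0.03799999999999998))
0.09 (-50, -14) (19.3, np.float64(-0.03199999999999997))
0.1 (-44, 58) (17.9, np.float64(-0.02799999999999997))
0.11 (-50, 58) (19.5, np.float64(-0.02799999999999997))
0.12 (-62, 58) (25.1, np.float64(-0.02799999999999997))
0.13 (-70, 58) (31.7, np.float64(-0.02999999999999997))
0.14 (-70, 58) (39.0, np.float64(-0.02999999999999997))
0.15 (-70, 58) (46.3, np.float64(-0.03199999999999997))
0.16 (-70, 58) (52.9, np.float64(-0.033999999999999975))
0.17 (-70, 58) (60.6, np.float64(-0.033999999999999975))
0.18 (-70, 58) (67.6, np.float64(-0.033999999999999975))
0.19 (-70, 58) (75.3, np.float64(-0.035999999999999976))
```

```bash
cat >> plan.py <<'E'
GG=(np.array([.0085,0,.152]),GR()[1])
def rows(wps,y):
    """wps: (lip_s,lip_a,th[,y]) in mm/deg"""
    o=ctrl.observe(); M=R.from_euler("xyz",o["ee_rot"],degrees=True).as_matrix(); q=o["q"]; pt,pm=o["eef_pos"],M
    for v in wps:
        org,Rs=scoop_world(v[0]/1e3,v[1]/1e3,v[2],(v[3] if len(v)>3 else y)/1e3); t,Rt=tcp_of(org,Rs,GG)
        qn,e=kin.ik(t,Rt,q); dr=R.from_matrix(Rt@M.T).as_rotvec()
        print(v,"off",((t-o["eef_pos"])*100).round(1).tolist(),"dr",dr.round(2).tolist(),"step mm %.0f deg %.1f"%(np.linalg.norm(t-pt)*1e3,np.degrees(np.linalg.norm(R.from_matrix(Rt@pm.T).as_rotvec()))),"dq %.0f"%np.abs(qn-q).max(),"e %.3f"%e); q=qn;pt,pm=t,Rt
E
python3 - <<'E'
from plan import *
st()
rows([(-20,200,0),(-20,130,0),(-20,100,0),(-20,60,0),(-20,30,0),(-20,10,0)],23)
E
```

```text
t 10.3 pos [ 0.4194 -0.1595  0.3211] rot [-109.46   89.47  143.81] F [-0.5  0.5 -2.3] gap 0.0333 q [-35.1  10.5  99.2   0.   70.8  71.6]
(-20, 200, 0) off [8.9, 17.3, 7.3] dr [-0.1, -0.44, 0.16] step mm 208 deg 27.2 dq 23 e 0.000
(-20, 130, 0) off [11.8, 17.0, 0.9] dr [-0.1, -0.44, 0.16] step mm 70 deg 0.0 dq 10 e 0.000
(-20, 100, 0) off [13.1, 16.8, -1.8] dr [-0.1, -0.44, 0.16] step mm 30 deg 0.0 dq 4 e 0.000
(-20, 60, 0) off [14.8, 16.6, -5.4] dr [-0.1, -0.44, 0.16] step mm 40 deg 0.0 dq 5 e 0.000
(-20, 30, 0) off [16.0, 16.4, -8.1] dr [-0.1, -0.44, 0.16] step mm 30 deg 0.0 dq 4 e 0.000
(-20, 10, 0) off [16.9, 16.3, -9.9] dr [-0.1, -0.44, 0.16] step mm 20 deg 0.0 dq 2 e 0.000
```

step_arm:
  motion:
    - {"offset": [0,1,4],"dr": [0,0,0],"hand": 255}
    - {"offset": [1,3,8],"dr": [-0.01,-0.04,0.02],"hand": 255}
    - {"offset": [3,7,9],"dr": [-0.04,-0.16,0.06],"hand": 255}
    - {"offset": [5,11,9],"dr": [-0.06,-0.28,0.1],"hand": 255}
    - {"offset": [7,15,9],"dr": [-0.08,-0.38,0.14],"hand": 255}
    - {"offset": [8.9,17.3,7.3],"dr": [-0.1,-0.44,0.16],"hand": 255}
    - {"offset": [10.5,17.1,4],"dr": [-0.1,-0.44,0.16],"hand": 255}
    - {"offset": [11.8,17,0.9],"dr": [-0.1,-0.44,0.16],"hand": 255}
    - {"offset": [11.8,17,0.9],"dr": [-0.1,-0.44,0.16],"hand": 255}
    - {"offset": [11.8,17,0.9],"dr": [-0.1,-0.44,0.16],"hand": 255}

```text
time: 11.3
eef_pos: [0.5361, 0.0108, 0.3274]
ee_rot: [89.7, 65.1, -7.7]
ft_force: [-0.1, 0.2, -1.1]
finger_gap: 0.034
```

Run:
```python
from plan import *
st()
s=cap("scene","sm"); crop(s,220,90,340,230,5,"smc")
t=cap("top","tm"); crop(t,190,110,310,210,6,"tmc")
rows([(-20,130,0),(-20,100,0),(-20,60,0),(-20,30,0),(-20,10,0)],23)
```

```text
t 11.3 pos [0.5361 0.0108 0.3274] rot [89.68 65.06 -7.69] F [-0.1  0.2 -1.1] gap 0.034 q [-11.7   8.7 105.4   2.6  41.1  84. ]
(-20, 130, 0) off [0.0, -0.0, 0.0] dr [0.0, 0.01, 0.0] step mm 0 deg 0.4 dq 1 e 0.000
(-20, 100, 0) off [1.3, -0.2, -2.7] dr [0.0, 0.01, 0.0] step mm 30 deg 0.0 dq 4 e 0.000
(-20, 60, 0) off [3.0, -0.4, -6.3] dr [0.0, 0.01, 0.0] step mm 40 deg 0.0 dq 5 e 0.000
(-20, 30, 0) off [4.2, -0.6, -9.1] dr [0.0, 0.01, 0.0] step mm 30 deg 0.0 dq 4 e 0.000
(-20, 10, 0) off [5.1, -0.7, -10.9] dr [0.0, 0.01, 0.0] step mm 20 deg 0.0 dq 2 e 0.000
```

step_arm:
  motion:
    - {"offset": [1.3,-0.2,-2.7],"dr": [0,0.01,0],"hand": 255}
    - {"offset": [2.6,-0.3,-5.5],"dr": [0,0.01,0],"hand": 255}
    - {"offset": [3.8,-0.5,-8.2],"dr": [0,0.01,0],"hand": 255}
    - {"offset": [4.6,-0.6,-9.8],"dr": [0,0.01,0],"hand": 255}
    - {"offset": [5.0,-0.7,-10.7],"dr": [0,0.01,0],"hand": 255}
    - {"offset": [5.0,-0.7,-10.7],"dr": [0,0.01,0],"hand": 255}

```text
time: 12.0
eef_pos: [0.5877, 0.0029, 0.2234]
ee_rot: [89.4, 65.3, -8.0]
ft_force: [-0.5, 0.3, -2.6]
finger_gap: 0.0337
```

Run:
```python
from plan import *
st()
s=cap("scene","sn"); crop(s,220,90,340,230,5,"snc")
t=cap("top","tn"); crop(t,190,110,310,210,6,"tnc")
rows([(-20,5,0),(-20,1,0),(-20,-2,0)],23)
```

```text
t 12.0 pos [0.5877 0.0029 0.2234] rot [89.44 65.26 -7.96] F [-0.5  0.3 -2.6] gap 0.0337 q [-11.3  21.7 106.6   3.1  27.   83.6]
(-20, 5, 0) off [0.2, 0.0, -0.7] dr [0.0, -0.0, 0.0] step mm 8 deg 0.3 dq 1 e 0.000
(-20, 1, 0) off [0.4, 0.0, -1.1] dr [0.0, -0.0, 0.0] step mm 4 deg 0.0 dq 0 e 0.000
(-20, -2, 0) off [0.5, -0.0, -1.4] dr [0.0, -0.0, 0.0] step mm 3 deg 0.0 dq 0 e 0.000
```

step_arm:
  motion:
    - {"offset": [0.2,0,-0.7],"dr": [0,0,0],"hand": 255}
    - {"offset": [0.3,0,-0.9],"dr": [0,0,0],"hand": 255}
    - {"offset": [0.35,0,-1.0],"dr": [0,0,0],"hand": 255}
    - {"offset": [0.35,0,-1.0],"dr": [0,0,0],"hand": 255}

```text
time: 12.5
eef_pos: [0.5913, 0.0031, 0.2148]
ee_rot: [89.4, 65.1, -8.0]
ft_force: [-0.3, 0.2, -2.1]
finger_gap: 0.0337
```

step_arm:
  motion:
    - {"offset": [0.05,0,-0.1],"dr": [0,0,0],"hand": 255}
    - {"offset": [0.05,0,-0.1],"dr": [0,0,0],"hand": 255}

```text
time: 12.7
eef_pos: [0.5919, 0.0031, 0.2138]
ee_rot: [89.4, 65.1, -8.0]
ft_force: [-0.3, -0.4, -2.3]
finger_gap: 0.0336
```

Run:
```python
from plan import *
st()
rows([(-20,1,0),(-20,-2,0)],23)
```

```text
t 12.7 pos [0.5919 0.0031 0.2138] rot [89.42 65.12 -7.96] F [-0.3 -0.4 -2.3] gap 0.0336 q [-11.2  22.9 106.7   3.1  25.6  83.6]
(-20, 1, 0) off [0.0, -0.0, -0.0] dr [0.0, -0.0, 0.0] step mm 0 deg 0.3 dq 1 e 0.000
(-20, -2, 0) off [0.1, -0.0, -0.3] dr [0.0, -0.0, 0.0] step mm 3 deg 0.0 dq 0 e 0.000
```

step_arm:
  motion:
    - {"offset": [0.05,0,-0.1],"dr": [0,0,0],"hand": 255}
    - {"offset": [0.08,0,-0.2],"dr": [0,0,0],"hand": 255}
    - {"offset": [0.08,0,-0.2],"dr": [0,0,0],"hand": 255}

```text
time: 13.0
eef_pos: [0.5927, 0.0031, 0.2117]
ee_rot: [89.4, 65.1, -8.0]
ft_force: [0.5, -0.4, -3.0]
finger_gap: 0.0338
```

step_arm:
  motion:
    - {"offset": [0.05,0,-0.1],"dr": [0,0,0],"hand": 255}
    - {"offset": [0.08,0,-0.2],"dr": [0,0,0],"hand": 255}
    - {"offset": [0.08,0,-0.2],"dr": [0,0,0],"hand": 255}

```text
time: 13.3
eef_pos: [0.5928, 0.0034, 0.2114]
ee_rot: [89.4, 65.1, -8.0]
ft_force: [-8.5, 0.9, 11.3]
finger_gap: 0.0337
```

```bash
cat >> plan.py <<'E'
FL=FL-.0015*av
E
python3 - <<'E'
from plan import *
st()
rows([(-20,1,0),(-30,1,0),(-38,1,0),(-45,1,0),(-50,1,0),(-54,1.2,1)],23)
E
```

```text
t 13.3 pos [0.5928 0.0034 0.2114] rot [89.39 65.06 -7.95] F [-8.5  0.9 11.3] gap 0.0337 q [-11.1  23.2 106.8   3.1  25.2  83.7]
(-20, 1, 0) off [-0.0, -0.0, 0.1] dr [0.0, -0.0, 0.0] step mm 1 deg 0.3 dq 1 e 0.000
(-30, 1, 0) off [-0.9, 0.1, -0.3] dr [0.0, -0.0, 0.0] step mm 10 deg 0.0 dq 1 e 0.000
(-38, 1, 0) off [-1.6, 0.2, -0.7] dr [0.0, -0.0, 0.0] step mm 8 deg 0.0 dq 1 e 0.000
(-45, 1, 0) off [-2.3, 0.2, -1.0] dr [0.0, -0.0, 0.0] step mm 7 deg 0.0 dq 1 e 0.000
(-50, 1, 0) off [-2.7, 0.3, -1.2] dr [0.0, -0.0, 0.0] step mm 5 deg 0.0 dq 1 e 0.000
(-54, 1.2, 1) off [-2.8, 0.3, -1.2] dr [0.01, 0.02, 0.0] step mm 1 deg 1.0 dq 1 e 0.000
```

step_arm:
  motion:
    - {"offset": [0,0,0.12],"dr": [0,0,0],"hand": 255}
    - {"offset": [-0.45,0.05,-0.05],"dr": [0,0,0],"hand": 255}
    - {"offset": [-0.9,0.1,-0.28],"dr": [0,0,0],"hand": 255}
    - {"offset": [-1.25,0.15,-0.48],"dr": [0,0,0],"hand": 255}
    - {"offset": [-1.6,0.2,-0.65],"dr": [0,0,0],"hand": 255}
    - {"offset": [-1.6,0.2,-0.65],"dr": [0,0,0],"hand": 255}

```text
time: 13.9
eef_pos: [0.5758, 0.0056, 0.204]
ee_rot: [89.4, 65.2, -7.9]
ft_force: [0.1, 0.5, -2.7]
finger_gap: 0.0338
```

step_arm:
  motion:
    - {"offset": [-0.3,0.04,-0.14],"dr": [0,0,0],"hand": 255}
    - {"offset": [-0.6,0.08,-0.28],"dr": [0,0,0],"hand": 255}
    - {"offset": [-0.6,0.08,-0.28],"dr": [0,0,0],"hand": 255}

```text
time: 14.2
eef_pos: [0.5688, 0.0066, 0.2006]
ee_rot: [89.4, 65.3, -7.9]
ft_force: [-0.5, -0.1, -2.7]
finger_gap: 0.0338
```

Run:
```python
from plan import *
st()
s=cap("scene","so"); crop(s,240,120,310,190,9,"soc")
t=cap("top","to"); crop(t,210,120,290,180,9,"toc")
rows([(-45,1,0),(-50,1,0),(-54,1,0),(-54,5,5)],23)
```

```text
t 14.2 pos [0.5688 0.0066 0.2006] rot [89.43 65.29 -7.92] F [-0.5 -0.1 -2.7] gap 0.0338 q [-11.3  22.7 110.4   3.8  22.2  82.8]
(-45, 1, 0) off [0.0, -0.1, 0.1] dr [0.0, -0.0, 0.0] step mm 1 deg 0.4 dq 1 e 0.000
(-50, 1, 0) off [-0.4, 0.0, -0.1] dr [0.0, -0.0, 0.0] step mm 5 deg 0.0 dq 1 e 0.000
(-54, 1, 0) off [-0.8, 0.0, -0.3] dr [0.0, -0.0, 0.0] step mm 4 deg 0.0 dq 1 e 0.000
(-54, 5, 5) off [0.3, -0.1, 0.4] dr [0.01, 0.08, 0.0] step mm 13 deg 5.0 dq 10 e 0.000
```

Run:
```python
from plan import *
rows([(-50,.8,0),(-54,1,0),(-55,3.3,3),(-57,6,6),(-59,9.5,10),(-61,12.5,14),(-62.5,15.5,18),(-63.5,18.5,22),(-64,21.5,26),(-64,25,31),(-64,28,36),(-63,30,38)],23)
```

```text
(-50, 0.8, 0) off [-0.4, -0.0, -0.2] dr [0.0, -0.0, 0.0] step mm 4 deg 0.4 dq 2 e 0.000
(-54, 1, 0) off [-0.8, 0.0, -0.3] dr [0.0, -0.0, 0.0] step mm 4 deg 0.0 dq 1 e 0.000
(-55, 3.3, 3) off [-0.2, -0.0, 0.1] dr [0.01, 0.05, 0.0] step mm 7 deg 3.0 dq 6 e 0.000
(-57, 6, 6) off [0.3, -0.1, 0.5] dr [0.02, 0.1, 0.0] step mm 6 deg 3.0 dq 6 e 0.000
(-59, 9.5, 10) off [1.0, -0.2, 0.9] dr [0.03, 0.17, 0.0] step mm 8 deg 4.0 dq 7 e 0.000
(-61, 12.5, 14) off [1.7, -0.3, 1.2] dr [0.03, 0.24, 0.0] step mm 8 deg 4.0 dq 7 e 0.000
(-62.5, 15.5, 18) off [2.5, -0.4, 1.5] dr [0.04, 0.31, 0.0] step mm 8 deg 4.0 dq 7 e 0.000
(-63.5, 18.5, 22) off [3.4, -0.5, 1.7] dr [0.05, 0.38, 0.0] step mm 9 deg 4.0 dq 6 e 0.000
(-64, 21.5, 26) off [4.3, -0.6, 1.8] dr [0.06, 0.45, 0.0] step mm 9 deg 4.0 dq 6 e 0.000
(-64, 25, 31) off [5.4, -0.7, 1.9] dr [0.07, 0.53, 0.0] step mm 12 deg 5.0 dq 8 e 0.000
(-64, 28, 36) off [6.6, -0.9, 1.9] dr [0.08, 0.62, 0.0] step mm 12 deg 5.0 dq 7 e 0.000
(-63, 30, 38) off [7.1, -1.0, 1.9] dr [0.09, 0.65, 0.0] step mm 5 deg 2.0 dq 3 e 0.000
```

step_arm:
  motion:
    - {"offset": [-0.4,0.03,-0.18],"dr": [0,0,0],"hand": 255}
    - {"offset": [-0.8,0.05,-0.33],"dr": [0,0,0],"hand": 255}
    - {"offset": [-0.8,0.05,-0.33],"dr": [0,0,0],"hand": 255}
    - {"offset": [-0.8,0.05,-0.33],"dr": [0,0,0],"hand": 255}

```text
time: 14.7
eef_pos: [0.5624, 0.0068, 0.1984]
ee_rot: [89.4, 65.1, -7.9]
ft_force: [0.5, 0.1, -0.3]
finger_gap: 0.0338
```

Run:
```python
from plan import *
st()
rows([(-54,1,0),(-55,3.3,3),(-57,6,6),(-59,9.5,10),(-61,12.5,14),(-62.5,15.5,18),(-63.5,18.5,22),(-64,21.5,26),(-64,25,31),(-64,28,36),(-63,30,38)],23)
```

```text
t 14.7 pos [0.5624 0.0068 0.1984] rot [89.41 65.08 -7.94] F [ 0.5  0.1 -0.3] gap 0.0338 q [-11.5  22.5 111.6   4.1  21.1  82.4]
(-54, 1, 0) off [-0.0, 0.0, -0.1] dr [0.0, -0.0, 0.0] step mm 1 deg 0.3 dq 1 e 0.000
(-55, 3.3, 3) off [0.5, -0.1, 0.4] dr [0.01, 0.05, 0.0] step mm 7 deg 3.0 dq 6 e 0.000
(-57, 6, 6) off [1.0, -0.1, 0.7] dr [0.02, 0.1, 0.0] step mm 6 deg 3.0 dq 6 e 0.000
(-59, 9.5, 10) off [1.7, -0.2, 1.1] dr [0.03, 0.17, 0.0] step mm 8 deg 4.0 dq 7 e 0.000
(-61, 12.5, 14) off [2.5, -0.3, 1.5] dr [0.04, 0.24, 0.0] step mm 8 deg 4.0 dq 7 e 0.000
(-62.5, 15.5, 18) off [3.3, -0.4, 1.7] dr [0.04, 0.31, 0.0] step mm 8 deg 4.0 dq 7 e 0.000
(-63.5, 18.5, 22) off [4.1, -0.5, 1.9] dr [0.05, 0.38, 0.0] step mm 9 deg 4.0 dq 6 e 0.000
(-64, 21.5, 26) off [5.0, -0.6, 2.1] dr [0.06, 0.45, 0.0] step mm 9 deg 4.0 dq 6 e 0.000
(-64, 25, 31) off [6.1, -0.8, 2.2] dr [0.07, 0.53, 0.0] step mm 12 deg 5.0 dq 8 e 0.000
(-64, 28, 36) off [7.3, -0.9, 2.1] dr [0.08, 0.62, 0.0] step mm 12 deg 5.0 dq 7 e 0.000
(-63, 30, 38) off [7.8, -1.0, 2.2] dr [0.09, 0.66, 0.0] step mm 5 deg 2.0 dq 3 e 0.000
```

step_arm:
  motion:
    - {"offset": [0.4,-0.05,0.3],"dr": [0.01,0.05,0],"hand": 255}
    - {"offset": [1.0,-0.1,0.7],"dr": [0.02,0.1,0],"hand": 255}
    - {"offset": [1.7,-0.2,1.1],"dr": [0.03,0.17,0],"hand": 255}
    - {"offset": [2.1,-0.25,1.3],"dr": [0.035,0.205,0],"hand": 255}
    - {"offset": [2.5,-0.3,1.5],"dr": [0.04,0.24,0],"hand": 255}
    - {"offset": [2.9,-0.35,1.6],"dr": [0.04,0.275,0],"hand": 255}
    - {"offset": [3.3,-0.4,1.7],"dr": [0.04,0.31,0],"hand": 255}
    - {"offset": [3.3,-0.4,1.7],"dr": [0.04,0.31,0],"hand": 255}

```text
time: 15.5
eef_pos: [0.5963, 0.0026, 0.2151]
ee_rot: [87.8, 83.0, -9.5]
ft_force: [-0.4, -0.2, -3.0]
finger_gap: 0.0335
```

Run:
```python
from plan import *
st()
s=cap("scene","sp"); crop(s,240,120,310,190,9,"spc")
t=cap("top","tp"); crop(t,210,120,290,180,9,"tpc")
rows([(-62.5,15.5,18),(-63.5,18.5,22),(-64,21.5,26),(-64,25,31),(-64,28,36),(-63,30,38)],23)
```

```text
t 15.5 pos [0.5963 0.0026 0.2151] rot [87.8  82.98 -9.5 ] F [-0.4 -0.2 -3. ] gap 0.0335 q [-10.5  27.   92.8   0.2  53.2  86.7]
(-62.5, 15.5, 18) off [0.0, -0.0, 0.1] dr [0.0, -0.0, 0.0] step mm 1 deg 0.3 dq 0 e 0.000
(-63.5, 18.5, 22) off [0.9, -0.1, 0.3] dr [0.01, 0.07, 0.0] step mm 9 deg 4.0 dq 6 e 0.000
(-64, 21.5, 26) off [1.8, -0.2, 0.5] dr [0.02, 0.14, 0.0] step mm 9 deg 4.0 dq 6 e 0.000
(-64, 25, 31) off [2.9, -0.4, 0.6] dr [0.03, 0.22, 0.0] step mm 12 deg 5.0 dq 8 e 0.000
(-64, 28, 36) off [4.1, -0.5, 0.5] dr [0.04, 0.31, 0.0] step mm 12 deg 5.0 dq 7 e 0.000
(-63, 30, 38) off [4.6, -0.6, 0.6] dr [0.05, 0.34, 0.0] step mm 5 deg 2.0 dq 3 e 0.000
```

step_arm:
  motion:
    - {"offset": [0.45,-0.05,0.2],"dr": [0.005,0.035,0],"hand": 255}
    - {"offset": [0.9,-0.1,0.3],"dr": [0.01,0.07,0],"hand": 255}
    - {"offset": [1.8,-0.2,0.5],"dr": [0.02,0.14,0],"hand": 255}
    - {"offset": [2.3,-0.3,0.6],"dr": [0.025,0.18,0],"hand": 255}
    - {"offset": [2.9,-0.4,0.65],"dr": [0.03,0.22,0],"hand": 255}
    - {"offset": [3.5,-0.45,0.65],"dr": [0.035,0.265,0],"hand": 255}
    - {"offset": [4.1,-0.5,0.65],"dr": [0.04,0.31,0],"hand": 255}
    - {"offset": [4.6,-0.6,0.7],"dr": [0.05,0.34,0],"hand": 255}
    - {"offset": [4.6,-0.6,0.7],"dr": [0.05,0.34,0],"hand": 255}

```text
time: 16.5
eef_pos: [0.641, -0.0034, 0.2206]
ee_rot: [-90.5, 77.2, 172.2]
ft_force: [-0.6, -0.3, -2.8]
finger_gap: 0.0339
```

Run:
```python
from plan import *
st()
s=cap("scene","sq"); crop(s,240,120,310,190,9,"sqc")
rows([(-63,30,38),(-52,42,38),(-48,60,38),(-38,80,38),(-30,100,38),(-28,120,38),(-28,150,38),(-28,200,38)],23)
```

```text
t 16.5 pos [ 0.641  -0.0034  0.2206] rot [-90.52  77.23 172.17] F [-0.6 -0.3 -2.8] gap 0.0339 q [-10.1  37.9  70.7  -0.5  84.1  87.4]
(-63, 30, 38) off [0.0, 0.0, -0.0] dr [-0.0, 0.0, 0.0] step mm 1 deg 0.2 dq 0 e 0.000
(-52, 42, 38) off [0.5, -0.1, 1.5] dr [-0.0, 0.0, 0.0] step mm 16 deg 0.0 dq 2 e 0.000
(-48, 60, 38) off [0.1, -0.0, 3.3] dr [-0.0, 0.0, 0.0] step mm 18 deg 0.0 dq 2 e 0.000
(-38, 80, 38) off [0.2, -0.0, 5.5] dr [-0.0, 0.0, 0.0] step mm 22 deg 0.0 dq 3 e 0.000
(-30, 100, 38) off [0.1, 0.0, 7.7] dr [-0.0, 0.0, 0.0] step mm 22 deg 0.0 dq 2 e 0.000
(-28, 120, 38) off [-0.6, 0.1, 9.6] dr [-0.0, 0.0, 0.0] step mm 20 deg 0.0 dq 2 e 0.000
(-28, 150, 38) off [-1.9, 0.2, 12.3] dr [-0.0, 0.0, 0.0] step mm 30 deg 0.0 dq 2 e 0.000
(-28, 200, 38) off [-4.0, 0.5, 16.8] dr [-0.0, 0.0, 0.0] step mm 50 deg 0.0 dq 4 e 0.000
```

step_arm:
  motion:
    - {"offset": [0.4,-0.1,0.8],"dr": [0,0,0],"hand": 255}
    - {"offset": [0.5,-0.1,1.8],"dr": [0,0,0],"hand": 255}
    - {"offset": [0.1,0,3.3],"dr": [0,0,0],"hand": 255}
    - {"offset": [0.2,0,5.2],"dr": [0,0,0],"hand": 255}
    - {"offset": [0.2,0,7.2],"dr": [0,0,0],"hand": 255}
    - {"offset": [-0.2,0.05,9],"dr": [0,0,0],"hand": 255}
    - {"offset": [-1.0,0.1,11],"dr": [0,0,0],"hand": 255}
    - {"offset": [-2.0,0.2,13],"dr": [0,0,0],"hand": 255}
    - {"offset": [-3.0,0.4,15],"dr": [0,0,0],"hand": 255}
    - {"offset": [-3.0,0.4,15],"dr": [0,0,0],"hand": 255}

```text
time: 17.55
eef_pos: [0.6099, 0.0012, 0.3759]
ee_rot: [-90.5, 77.6, 172.2]
ft_force: [0.6, 0.3, -3.0]
finger_gap: 0.034
```

Run:
```python
from plan import *
st()
s=cap("scene","sr"); crop(s,220,80,340,180,6,"src")
t=cap("top","tr"); crop(t,190,110,310,210,6,"trc")
```

```text
t 17.55 pos [0.6099 0.0012 0.3759] rot [-90.49  77.62 172.24] F [ 0.6  0.3 -3. ] gap 0.034 q [-10.1  28.1  64.6  -0.5  99.7  87.1]
```

```bash
cat >> plan.py <<'E'
def dump_pose(lipxyz,yaw,phi):
    """yaw deg = heading of scoop x (lip->heel); phi lip-down deg (neg = lip up)"""
    Rs=R.from_euler("zy",[yaw,-phi],degrees=True).as_matrix()  # rotate about y by -phi: x goes up
    org=np.array(lipxyz)-Rs@np.array([-.0075,0,0]); return org,Rs
E
python3 - <<'E'
from plan import *
c=np.array([.434,.313])
q0=ctrl.observe()["q"]
for yaw in (-40,-20,-7,10,25,36,60,90,110):
    q=q0; out=[]
    for z,phi in ((.2,-13),(.05,-13),(.05,10),(.05,30),(.05,40)):
        org,Rs=dump_pose([*c,z],yaw,phi); t,Rt=tcp_of(org,Rs,GG); q,e=kin.ik(t,Rt,q); out.append((q.round(0).astype(int).tolist(),round(e,3)))
    print(yaw,out)
E
python3 - <<'E'
from h import *
for n in("tray",):
  for c in("top",):
    r=ctrl.masks_of(c,n); print([(round(float(d["p"]),2),np.round(d["at"],1).tolist(),int(d["pixels"].sum())) for d in r[:3]])
im=cv2.imread("pics/tr.png")[:,:,::-1]; crop(im,90,150,250,290,5,"trt")
E
```

```text
-40 [([19, 25, 75, 4, 93, 148], np.float64(0.0)), ([19, 33, 85, 4, 74, 147], np.float64(0.0)), ([26, 22, 105, -6, 44, 160], np.float64(0.0)), ([27, 19, 123, -11, 14, 164], np.float64(0.194)), ([27, 20, 130, -11, 0, 164], np.float64(0.32))]
-20 [([19, 25, 74, 4, 93, 129], np.float64(0.0)), ([19, 34, 84, 4, 74, 127], np.float64(0.0)), ([26, 23, 104, -6, 44, 141], np.float64(0.0)), ([32, 20, 120, -28, 20, 164], np.float64(0.127)), ([31, 20, 125, -29, 10, 164], np.float64(0.303))]
-7 [([19, 26, 74, 4, 93, 116], np.float64(0.0)), ([19, 34, 84, 4, 75, 115], np.float64(0.0)), ([27, 23, 104, -6, 44, 128], np.float64(0.0)), ([35, 21, 119, -38, 22, 164], np.float64(0.076)), ([34, 21, 123, -40, 16, 164], np.float64(0.27))]
10 [([20, 26, 73, 4, 93, 100], np.float64(0.0)), ([20, 34, 83, 5, 75, 98], np.float64(0.0)), ([27, 23, 104, -6, 45, 111], np.float64(0.0)), ([38, 22, 120, -52, 23, 164], np.float64(0.007)), ([39, 22, 121, -53, 22, 164], np.float64(0.212))]
25 [([20, 26, 73, 4, 93, 85], np.float64(0.0)), ([20, 34, 83, 5, 75, 83], np.float64(0.0)), ([28, 23, 103, -7, 45, 97], np.float64(0.0)), 
[... 369 characters left out ...]
oat64(0.0)), ([21, 34, 83, 5, 75, 49], np.float64(0.0)), ([29, 23, 104, -7, 45, 63], np.float64(0.0)), ([40, 23, 119, -54, 23, 118], np.float64(0.0)), ([47, 27, 123, -82, 28, 152], np.float64(0.062))]
90 [([21, 25, 74, 5, 93, 21], np.float64(0.0)), ([21, 33, 84, 5, 75, 20], np.float64(0.0)), ([29, 23, 104, -7, 44, 34], np.float64(0.0)), ([41, 23, 120, -56, 23, 91], np.float64(0.0)), ([48, 27, 123, -82, 29, 123], np.float64(0.067))]
110 [([22, 25, 75, 5, 93, 1], np.float64(0.0)), ([22, 33, 85, 5, 74, 0], np.float64(0.0)), ([30, 23, 105, -7, 44, 15], np.float64(0.0)), ([41, 23, 120, -58, 23, 73], np.float64(0.0)), ([49, 28, 124, -82, 29, 104], np.float64(0.074))]
[(0.75, [145.6, 201.9], 1206)]
```

```bash
sed -i 's/R.from_euler("zy",/R.from_euler("ZY",/' plan.py
python3 - <<'E'
from h import *
im=cv2.imread("pics/top0.png")[:,:,::-1]; crop(im,110,180,200,250,8,"tt0")
im=cv2.imread("pics/t8.png")
for f in ("t5","t7","tm","to","tr"):
    pass
im=cv2.imread("pics/t7.png")[:,:,::-1]; crop(im,110,160,200,250,5,"tt7")
im=cv2.imread("pics/tr.png")[:,:,::-1]; crop(im,110,170,190,230,8,"ttr")
s=cv2.imread("pics/sr.png")[:,:,::-1]; crop(s,150,130,260,220,7,"str")
E
cat > tray.py <<'E'
from plan import *
S=lambda u,v:("scene",(150+u/7,130+v/7))
P=[("top",(129.75,182.75),(.07,.085,.042)),("top",(173.75,194.4),(.07,-.085,.042)),S(140,258)+((-.07,.085,.042),),S(345,208)+((.07,.085,.042),),S(468,330)+((.07,-.085,.042),),S(245,395)+((-.07,-.085,.042),)]
p,r=fit(P,[.45,.3,-.2]); print(p.round(4),np.degrees(p[2]).round(1),r.round(1).tolist())
E
python3 tray.py
python3 - <<'E'
from plan import *
q0=ctrl.observe()["q"]
c=np.array([.46,.33])
for yaw in (-100,-60,-40,-20,-7,10,25,36,60,90,120,150,180):
    q=q0; out=[]
    for z,phi in ((.2,-13),(.06,-13),(.06,10),(.06,25),(.06,35)):
        org,Rs=dump_pose([*c,z],yaw,phi); t,Rt=tcp_of(org,Rs,GG); q,e=kin.ik(t,Rt,q); out.append((q.round(0).astype(int).tolist(),round(e,3)))
    print(yaw,out)
E
```

```text
[ 0.4656  0.3315 -0.2804] -16.1 [[-0.1, -0.4], [1.0, -0.5], [-0.9, 0.4], [0.1, -0.3], [-0.2, -0.1], [-0.4, -0.4]]
-100 [([2, 11, 103, 34, 61, 164], np.float64(0.398)), ([6, 23, 111, 37, 42, 164], np.float64(0.251)), ([14, 24, 107, 33, 38, 164], np.float64(0.671)), ([19, 26, 104, 29, 38, 164], np.float64(0.932)), ([22, 29, 99, 23, 43, 164], np.float64(1.098))]
-60 [([13, 20, 83, 13, 81, 160], np.float64(0.0)), ([13, 29, 93, 14, 63, 156], np.float64(0.0)), ([24, 27, 94, 2, 57, 164], np.float64(0.263)), ([31, 28, 93, -4, 57, 164], np.float64(0.502)), ([35, 30, 91, -9, 59, 164], np.float64(0.659))]
-40 [([14, 23, 78, 11, 87, 143], np.float64(0.0)), ([14, 31, 87, 11, 69, 140], np.float64(0.0)), ([30, 27, 94, -10, 56, 164], np.float64(0.031)), ([35, 26, 97, -15, 52, 164], np.float64(0.277)), ([38, 27, 98, -18, 51, 164], np.float64(0.446))]
-20 [([17, 26, 73, 8, 91, 127], np.float64(0.0)), ([17, 34, 82, 8, 75, 124], np.float64(0.0)), ([29, 25, 97, -10, 52, 145], np.float64(0.0)), ([38, 24, 104, -26, 42, 164], np.float64(0.076)), ([40, 24, 107, -29, 39, 164], np.float64(0.259))]
-7 [([19, 28
[... 1407 characters left out ...]
80, -13, 80, 9], np.float64(0.0)), ([36, 30, 90, -15, 62, 13], np.float64(0.0)), ([18, 28, 93, 11, 62, -17], np.float64(0.0)), ([7, 31, 93, 25, 69, -35], np.float64(0.0)), ([1, 35, 92, 31, 75, -43], np.float64(0.0))]
150 [([35, 17, 88, -13, 70, -21], np.float64(0.0)), ([35, 26, 98, -15, 51, -16], np.float64(0.0)), ([19, 30, 88, 8, 69, -44], np.float64(0.0)), ([12, 37, 80, 17, 83, -53], np.float64(0.0)), ([8, 42, 74, 21, 92, -56], np.float64(0.0))]
180 [([26, 6, 124, 130, 0, 164], np.float64(0.684)), ([26, 21, 124, 131, 0, 164], np.float64(0.425)), ([24, 24, 119, 132, 0, 163], np.float64(0.822)), ([22, 27, 116, 132, 0, 164], np.float64(1.083)), ([22, 29, 114, 133, 0, 164], np.float64(1.251))]
```

```bash
cat >> plan.py <<'E'
from scipy.spatial.transform import Slerp
TRAY=np.array([.4656,.3315,-.2804])
def path(tgts,N):
    """tgts: list of (tcp,R) via points; from current; smoothstep within each; prints N rows each"""
    o=ctrl.observe(); M=R.from_euler("xyz",o["ee_rot"],degrees=True).as_matrix(); q=o["q"]; p0,R0=o["eef_pos"],M
    for (t,Rt),n in zip(tgts,N):
        sl=Slerp([0,1],R.from_matrix(np.stack([R0,Rt])))
        for i in range(1,n+1):
            u=i/n; u=u*u*(3-2*u); Ri=sl(u).as_matrix(); pi=p0+(t-p0)*u
            qn,e=kin.ik(pi,Ri,q); dr=R.from_matrix(Ri@M.T).as_rotvec()
            print(i,((pi-o["eef_pos"])*100).round(1).tolist(),dr.round(2).tolist(),"dq %.0f e %.3f"%(np.abs(qn-q).max(),e)); q=qn
        p0,R0=t,Rt
    print(q.round(0))
E
python3 - <<'E'
from plan import *
st()
lip=w(TRAY,[0,-.005,0])[0]
A=tcp_of(*dump_pose([*lip[:2],.14],74,-15),GG); 
o=ctrl.observe(); 
path([A],[18])
E
```

```text
t 17.7 pos [0.6099 0.0009 0.3707] rot [-90.51  77.2  172.19] F [ 0.1 -0.1 -3.2] gap 0.0338 q [-10.1  28.5  64.8  -0.5  99.5  87.1]
1 [-0.1, 0.3, -0.1] [-0.0, 0.0, 0.01] dq 0 e 0.000
2 [-0.4, 1.3, -0.3] [-0.0, 0.0, 0.05] dq 1 e 0.000
3 [-1.0, 2.8, -0.7] [-0.0, 0.0, 0.11] dq 2 e 0.000
4 [-1.6, 4.8, -1.1] [-0.0, 0.0, 0.18] dq 2 e 0.000
5 [-2.5, 7.1, -1.7] [-0.0, 0.01, 0.27] dq 3 e 0.000
6 [-3.4, 9.8, -2.3] [-0.01, 0.01, 0.37] dq 3 e 0.000
7 [-4.4, 12.7, -3.0] [-0.01, 0.01, 0.48] dq 3 e 0.000
8 [-5.4, 15.8, -3.7] [-0.01, 0.01, 0.59] dq 4 e 0.000
9 [-6.5, 18.9, -4.4] [-0.01, 0.02, 0.71] dq 4 e 0.000
10 [-7.6, 22.1, -5.1] [-0.01, 0.02, 0.83] dq 4 e 0.000
11 [-8.7, 25.1, -5.8] [-0.02, 0.02, 0.94] dq 4 e 0.000
12 [-9.7, 28.0, -6.5] [-0.02, 0.03, 1.05] dq 3 e 0.000
13 [-10.6, 30.7, -7.1] [-0.02, 0.03, 1.15] dq 3 e 0.000
14 [-11.4, 33.1, -7.7] [-0.02, 0.03, 1.24] dq 3 e 0.000
15 [-12.1, 35.0, -8.1] [-0.02, 0.03, 1.31] dq 2 e 0.000
16 [-12.6, 36.5, -8.5] [-0.02, 0.03, 1.37] dq 2 e 0.000
17 [-12.9, 37.5, -8.7] [-0.02, 0.03, 1.41] dq 1 e 0.000
18 [-13.1, 37.8, -8.8] [-0.02, 0.03, 1.42] dq 0 e 0.000
[ 33.  32.  72. -10.  87.  50.]
```

step_arm:
  motion:
    - {"offset": [-0.1,0.4,0.2],"dr": [0,0,0.02],"hand": 255}
    - {"offset": [-0.6,1.8,0.5],"dr": [0,0,0.07],"hand": 255}
    - {"offset": [-1.4,4.0,0.8],"dr": [0,0,0.15],"hand": 255}
    - {"offset": [-2.3,6.6,0.8],"dr": [0,0,0.25],"hand": 255}
    - {"offset": [-3.3,9.5,0.8],"dr": [-0.01,0.01,0.36],"hand": 255}
    - {"offset": [-4.2,12.3,0.8],"dr": [-0.01,0.01,0.46],"hand": 255}
    - {"offset": [-5.1,14.9,0.6],"dr": [-0.01,0.01,0.56],"hand": 255}
    - {"offset": [-5.9,17.1,0.3],"dr": [-0.01,0.02,0.64],"hand": 255}
    - {"offset": [-6.4,18.4,0.1],"dr": [-0.01,0.02,0.69],"hand": 255}
    - {"offset": [-6.5,18.9,0],"dr": [-0.01,0.02,0.71],"hand": 255}

```text
time: 18.7
eef_pos: [0.5436, 0.192, 0.3701]
ee_rot: [-89.5, 75.9, -145.9]
ft_force: [0.6, -0.6, -3.0]
finger_gap: 0.0337
```

Run:
```python
from plan import *
st()
lip=w(TRAY,[0,-.005,0])[0]
A=tcp_of(*dump_pose([*lip[:2],.14],74,-15),GG); 
path([A],[10])
s=cap("scene","s10"); crop(s,170,80,290,220,5,"s10c")
t=cap("top","t10"); crop(t,90,130,260,270,4,"t10c")
```

```text
t 18.7 pos [0.5436 0.192  0.3701] rot [ -89.54   75.92 -145.9 ] F [ 0.6 -0.6 -3. ] gap 0.0337 q [11.1 25.9 69.5 -5.5 97.6 67.4]
1 [-0.2, 0.5, -0.2] [-0.0, 0.0, 0.02] dq 1 e 0.000
2 [-0.7, 1.9, -0.9] [-0.0, 0.0, 0.07] dq 2 e 0.000
3 [-1.4, 4.0, -1.9] [-0.0, 0.0, 0.15] dq 2 e 0.000
4 [-2.3, 6.6, -3.1] [-0.0, 0.0, 0.25] dq 3 e 0.000
5 [-3.2, 9.4, -4.4] [-0.01, 0.01, 0.35] dq 3 e 0.000
6 [-4.2, 12.1, -5.7] [-0.01, 0.01, 0.46] dq 3 e 0.000
7 [-5.0, 14.7, -6.9] [-0.01, 0.01, 0.55] dq 3 e 0.000
8 [-5.8, 16.8, -7.8] [-0.01, 0.01, 0.63] dq 2 e 0.000
9 [-6.3, 18.2, -8.5] [-0.01, 0.01, 0.68] dq 2 e 0.000
10 [-6.4, 18.7, -8.7] [-0.01, 0.01, 0.7] dq 1 e 0.000
[ 33.  32.  72. -10.  87.  50.]
```

step_arm:
  motion:
    - {"offset": [-0.2,0.5,-0.2],"dr": [0,0,0.02],"hand": 255}
    - {"offset": [-0.7,1.9,-0.7],"dr": [0,0,0.07],"hand": 255}
    - {"offset": [-1.4,4.0,-1.5],"dr": [0,0,0.15],"hand": 255}
    - {"offset": [-2.3,6.6,-2.5],"dr": [0,0,0.25],"hand": 255}
    - {"offset": [-3.2,9.4,-3.8],"dr": [-0.01,0.01,0.35],"hand": 255}
    - {"offset": [-4.2,12.1,-5.2],"dr": [-0.01,0.01,0.46],"hand": 255}
    - {"offset": [-5.0,14.7,-6.5],"dr": [-0.01,0.01,0.55],"hand": 255}
    - {"offset": [-5.8,16.8,-7.6],"dr": [-0.01,0.01,0.63],"hand": 255}
    - {"offset": [-6.3,18.2,-8.4],"dr": [-0.01,0.01,0.68],"hand": 255}
    - {"offset": [-6.4,18.7,-8.7],"dr": [-0.01,0.01,0.7],"hand": 255}

```text
time: 19.8
eef_pos: [0.4792, 0.3788, 0.2821]
ee_rot: [-90.2, 75.1, -106.4]
ft_force: [0.1, -0.1, -2.8]
finger_gap: 0.0337
```

Run:
```python
from plan import *
st()
lip=w(TRAY,[0,-.005,0])[0]; L=lambda z,phi:tcp_of(*dump_pose([*lip[:2],z],74,phi),GG)
path([L(.045,-15),L(.035,30)],[4,10])
s=cap("scene","s11"); crop(s,140,100,260,220,5,"s11c")
t=cap("top","t11"); crop(t,90,130,230,250,5,"t11c")
```

```text
t 19.8 pos [0.4792 0.3788 0.2821] rot [ -90.17   75.1  -106.39] F [ 0.1 -0.1 -2.8] gap 0.0337 q [32.5 32.2 72.2 -9.7 87.  50.2]
1 [0.0, 0.0, -1.5] [-0.0, -0.0, 0.0] dq 2 e 0.000
2 [0.0, 0.0, -4.7] [-0.0, -0.0, 0.0] dq 4 e 0.000
3 [0.0, 0.0, -8.0] [-0.0, -0.0, 0.0] dq 4 e 0.000
4 [0.0, 0.1, -9.4] [-0.0, -0.0, 0.0] dq 2 e 0.000
1 [-0.1, -0.3, -9.5] [0.02, -0.01, 0.0] dq 2 e 0.000
2 [-0.3, -1.1, -9.6] [0.08, -0.02, 0.0] dq 4 e 0.000
3 [-0.7, -2.4, -9.7] [0.16, -0.05, 0.0] dq 6 e 0.000
4 [-1.1, -3.9, -9.9] [0.26, -0.08, 0.0] dq 7 e 0.000
5 [-1.6, -5.6, -10.1] [0.38, -0.11, 0.0] dq 9 e 0.000
6 [-2.1, -7.2, -10.3] [0.49, -0.14, 0.0] dq 12 e 0.000
7 [-2.5, -8.8, -10.5] [0.59, -0.17, 0.0] dq 14 e 0.000
8 [-2.9, -10.0, -10.6] [0.67, -0.2, 0.0] dq 13 e 0.000
9 [-3.1, -10.9, -10.7] [0.73, -0.21, 0.0] dq 9 e 0.000
10 [-3.2, -11.2, -10.7] [0.75, -0.22, 0.0] dq 3 e 0.000
[  2.  26. 115.  48.  39. -21.]
```

step_arm:
  motion:
    - {"offset": [0,0,-1],"dr": [0,0,0],"hand": 255}
    - {"offset": [0,0,-3],"dr": [0,0,0],"hand": 255}
    - {"offset": [0,0,-5.5],"dr": [0,0,0],"hand": 255}
    - {"offset": [0,0,-7.8],"dr": [0,0,0],"hand": 255}
    - {"offset": [0,0,-9],"dr": [0,0,0],"hand": 255}
    - {"offset": [0,0,-9.4],"dr": [0,0,0],"hand": 255}
    - {"offset": [0,0,-9.4],"dr": [0,0,0],"hand": 255}

```text
time: 20.6
eef_pos: [0.481, 0.3773, 0.1889]
ee_rot: [-89.8, 75.1, -106.2]
ft_force: [-0.1, -0.5, -2.0]
finger_gap: 0.0335
```

Run:
```python
from plan import *
st()
lip=w(TRAY,[0,-.005,0])[0]; L=lambda z,phi:tcp_of(*dump_pose([*lip[:2],z],74,phi),GG)
path([L(.035,30)],[10])
s=cap("scene","s12"); crop(s,140,100,260,220,5,"s12c")
t=cap("top","t12"); crop(t,90,130,230,250,5,"t12c")
```

```text
t 20.6 pos [0.481  0.3773 0.1889] rot [ -89.77   75.1  -106.22] F [-0.1 -0.5 -2. ] gap 0.0335 q [ 32.3  37.5  77.6 -10.1  76.3  52.2]
1 [-0.1, -0.3, -0.0] [0.02, -0.01, 0.0] dq 2 e 0.000
2 [-0.4, -1.1, -0.1] [0.08, -0.02, 0.0] dq 4 e 0.000
3 [-0.7, -2.4, -0.3] [0.16, -0.05, 0.0] dq 6 e 0.000
4 [-1.2, -3.9, -0.5] [0.26, -0.08, 0.0] dq 7 e 0.000
5 [-1.7, -5.5, -0.7] [0.38, -0.11, 0.0] dq 9 e 0.000
6 [-2.2, -7.1, -0.9] [0.49, -0.14, 0.0] dq 12 e 0.000
7 [-2.7, -8.6, -1.1] [0.59, -0.17, 0.01] dq 14 e 0.000
8 [-3.0, -9.9, -1.3] [0.67, -0.2, 0.01] dq 13 e 0.000
9 [-3.3, -10.7, -1.4] [0.73, -0.21, 0.01] dq 9 e 0.000
10 [-3.4, -11.0, -1.4] [0.75, -0.22, 0.01] dq 3 e 0.000
[  2.  26. 115.  48.  39. -21.]
```

step_arm:
  motion:
    - {"offset": [-0.1,-0.3,0],"dr": [0.02,-0.01,0],"hand": 255}
    - {"offset": [-0.4,-1.1,-0.1],"dr": [0.08,-0.02,0],"hand": 255}
    - {"offset": [-0.7,-2.4,-0.3],"dr": [0.16,-0.05,0],"hand": 255}
    - {"offset": [-1.2,-3.9,-0.5],"dr": [0.26,-0.08,0],"hand": 255}
    - {"offset": [-1.5,-4.7,-0.6],"dr": [0.32,-0.095,0],"hand": 255}
    - {"offset": [-1.7,-5.5,-0.7],"dr": [0.38,-0.11,0],"hand": 255}
    - {"offset": [-2.2,-7.1,-0.9],"dr": [0.49,-0.14,0],"hand": 255}
    - {"offset": [-2.7,-8.6,-1.1],"dr": [0.59,-0.17,0.01],"hand": 255}
    - {"offset": [-3.0,-9.9,-1.3],"dr": [0.67,-0.2,0.01],"hand": 255}
    - {"offset": [-3.3,-10.7,-1.3],"dr": [0.73,-0.21,0.01],"hand": 255}

```text
time: 21.7
eef_pos: [0.4488, 0.2702, 0.1786]
ee_rot: [89.3, 61.1, 73.6]
ft_force: [-0.6, 0.1, -2.8]
finger_gap: 0.034
```

Run:
```python
from plan import *
st()
s=cap("scene","s13"); crop(s,140,100,260,220,5,"s13c")
t=cap("top","t13"); crop(t,90,130,230,250,5,"t13c")
```

```text
t 21.7 pos [0.4488 0.2702 0.1786] rot [89.34 61.07 73.58] F [-0.6  0.1 -2.8] gap 0.034 q [  3.3  25.2 114.6  45.9  39.3 -17. ]
```

step_arm:
  motion:
    - {"offset": [0,0,1],"dr": [0,0,0],"hand": 255}
    - {"offset": [0.3,1,4],"dr": [-0.06,0.02,0],"hand": 255}
    - {"offset": [0.6,2,8],"dr": [-0.15,0.04,0],"hand": 255}
    - {"offset": [0.9,3,12],"dr": [-0.25,0.07,0],"hand": 255}
    - {"offset": [1,3,16],"dr": [-0.35,0.1,0],"hand": 255}
    - {"offset": [1.5,2,19],"dr": [-0.45,0.13,0],"hand": 255}
    - {"offset": [2,0,20],"dr": [-0.51,0.15,0],"hand": 255}
    - {"offset": [3,-3,20],"dr": [-0.51,0.15,-0.02],"hand": 255}

```text
time: 22.6
eef_pos: [0.4802, 0.2417, 0.3822]
ee_rot: [-64.3, 88.3, -81.2]
ft_force: [-0.1, 0.8, -2.3]
finger_gap: 0.0336
```

Run:
```python
from plan import *
st()
s=cap("scene","s14"); crop(s,140,120,300,220,5,"s14c")
t=cap("top","t14"); crop(t,90,130,290,250,4,"t14c")
org,Rs=scoop_world(-.02,.19,0,0); A=tcp_of(org,Rs,GG)
path([A],[20])
```

```text
t 22.6 pos [0.4802 0.2417 0.3822] rot [-64.25  88.26 -81.24] F [-0.1  0.8 -2.3] gap 0.0336 q [15.8 15.5 82.5 -1.7 82.2 33. ]
1 [0.0, -0.2, 0.0] [0.0, -0.0, -0.01] dq 0 e 0.000
2 [0.1, -0.7, 0.0] [0.01, -0.01, -0.04] dq 1 e 0.000
3 [0.2, -1.5, 0.0] [0.02, -0.03, -0.08] dq 1 e 0.000
4 [0.3, -2.6, 0.0] [0.03, -0.04, -0.14] dq 2 e 0.000
5 [0.5, -3.9, 0.1] [0.04, -0.07, -0.21] dq 2 e 0.000
6 [0.7, -5.3, 0.1] [0.06, -0.09, -0.29] dq 3 e 0.000
7 [0.9, -7.0, 0.1] [0.08, -0.12, -0.38] dq 3 e 0.000
8 [1.1, -8.7, 0.1] [0.1, -0.15, -0.48] dq 3 e 0.000
9 [1.3, -10.5, 0.2] [0.12, -0.18, -0.58] dq 3 e 0.000
10 [1.5, -12.3, 0.2] [0.14, -0.21, -0.68] dq 3 e 0.000
11 [1.8, -14.2, 0.2] [0.16, -0.24, -0.78] dq 3 e 0.000
12 [2.0, -16.0, 0.2] [0.18, -0.27, -0.88] dq 3 e 0.000
13 [2.2, -17.7, 0.3] [0.2, -0.3, -0.98] dq 3 e 0.000
14 [2.4, -19.4, 0.3] [0.22, -0.33, -1.07] dq 3 e 0.000
15 [2.6, -20.8, 0.3] [0.24, -0.36, -1.15] dq 3 e 0.000
16 [2.7, -22.1, 0.3] [0.25, -0.38, -1.22] dq 3 e 0.000
17 [2.9, -23.2, 0.3] [0.27, -0.4, -1.28] dq 2 e 0.000
18 [3.0, -24.0, 0.4] [0.28, -0.41, -1.33] dq 2 e 0.000
19 [3.0, -24.5, 0.4] [0.28, -0.42, -1.36] dq 1 e 0.000
20 [3.0, -24.7, 0.4] [0.28, -0.42, -1.37] dq 0 e 0.000
[-16.   2. 103.   5.  50.  79.]
```

step_arm:
  motion:
    - {"offset": [0.2,-1.5,0.5],"dr": [0.01,-0.02,-0.08],"hand": 255}
    - {"offset": [0.5,-4,0.8],"dr": [0.04,-0.06,-0.2],"hand": 255}
    - {"offset": [0.8,-6.5,1],"dr": [0.07,-0.1,-0.34],"hand": 255}
    - {"offset": [1.1,-9,1],"dr": [0.1,-0.15,-0.48],"hand": 255}
    - {"offset": [1.4,-12,1],"dr": [0.13,-0.2,-0.62],"hand": 255}
    - {"offset": [1.8,-15,1],"dr": [0.16,-0.24,-0.76],"hand": 255}
    - {"offset": [2.2,-18,1],"dr": [0.19,-0.29,-0.9],"hand": 255}
    - {"offset": [2.5,-21,1],"dr": [0.22,-0.33,-1.04],"hand": 255}
    - {"offset": [2.8,-24,1],"dr": [0.25,-0.38,-1.18],"hand": 255}
    - {"offset": [3,-26,0.8],"dr": [0.27,-0.4,-1.28],"hand": 255}

```text
time: 23.7
eef_pos: [0.5093, -0.0235, 0.389]
ee_rot: [87.4, 65.9, -5.1]
ft_force: [0.5, 0.5, -1.1]
finger_gap: 0.0337
```

Run:
```python
from plan import *
st()
rows([(-20,130,0),(-20,60,0),(-20,30,0),(-20,8,0)],-30)
```

```text
t 23.7 pos [ 0.5093 -0.0235  0.389 ] rot [87.4  65.94 -5.14] F [ 0.5  0.5 -1.1] gap 0.0337 q [-18.4   2.3 101.9   6.7  52.5  71.2]
(-20, 130, 0) off [2.2, -1.9, -6.0] dr [0.02, -0.02, -0.08] step mm 67 deg 4.7 dq 11 e 0.000
(-20, 60, 0) off [5.2, -2.3, -12.3] dr [0.02, -0.02, -0.08] step mm 70 deg 0.0 dq 9 e 0.000
(-20, 30, 0) off [6.4, -2.5, -15.0] dr [0.02, -0.02, -0.08] step mm 30 deg 0.0 dq 4 e 0.000
(-20, 8, 0) off [7.4, -2.6, -17.0] dr [0.02, -0.02, -0.08] step mm 22 deg 0.0 dq 3 e 0.000
```

step_arm:
  motion:
    - {"offset": [1.1,-1,-3],"dr": [0.01,-0.01,-0.04],"hand": 255}
    - {"offset": [2.2,-1.9,-6],"dr": [0.02,-0.02,-0.08],"hand": 255}
    - {"offset": [2.2,-1.9,-6],"dr": [0.02,-0.02,-0.08],"hand": 255}
    - {"offset": [3.5,-2.1,-8.8],"dr": [0.02,-0.02,-0.08],"hand": 255}
    - {"offset": [5.2,-2.3,-12.3],"dr": [0.02,-0.02,-0.08],"hand": 255}
    - {"offset": [6.4,-2.5,-15],"dr": [0.02,-0.02,-0.08],"hand": 255}
    - {"offset": [7.1,-2.6,-16.4],"dr": [0.02,-0.02,-0.08],"hand": 255}
    - {"offset": [7.1,-2.6,-16.4],"dr": [0.02,-0.02,-0.08],"hand": 255}

```text
time: 24.5
eef_pos: [0.5807, -0.0484, 0.2242]
ee_rot: [90.5, 65.1, -6.8]
ft_force: [-0.6, -0.0, -2.1]
finger_gap: 0.0337
```

Run:
```python
from plan import *
st()
s=cap("scene","s15"); crop(s,240,120,320,190,9,"s15c")
t=cap("top","t15"); crop(t,210,120,290,180,9,"t15c")
rows([(-20,12,0,-44),(-20,3,0,-49),(-20,1,0,-49),(-30,1,0,-49),(-38,.5,0,-49),(-45,.5,0,-49),(-50,.5,0,-49),(-54,1,0,-49)],-30)
```

```text
t 24.5 pos [ 0.5807 -0.0484  0.2242] rot [90.52 65.07 -6.8 ] F [-0.6 -0.  -2.1] gap 0.0337 q [-18.2  21.2 107.6  10.5  27.2  70.8]
(-20, 12, 0, -44) off [-0.2, -1.4, -0.4] dr [-0.0, 0.0, 0.0] step mm 15 deg 0.2 dq 3 e 0.000
(-20, 3, 0, -49) off [0.2, -1.9, -1.2] dr [-0.0, 0.0, 0.0] step mm 10 deg 0.0 dq 1 e 0.000
(-20, 1, 0, -49) off [0.2, -2.0, -1.4] dr [-0.0, 0.0, 0.0] step mm 2 deg 0.0 dq 0 e 0.000
(-30, 1, 0, -49) off [-0.7, -1.8, -1.8] dr [-0.0, 0.0, 0.0] step mm 10 deg 0.0 dq 1 e 0.000
(-38, 0.5, 0, -49) off [-1.4, -1.8, -2.2] dr [-0.0, 0.0, 0.0] step mm 8 deg 0.0 dq 1 e 0.000
(-45, 0.5, 0, -49) off [-2.0, -1.7, -2.5] dr [-0.0, 0.0, 0.0] step mm 7 deg 0.0 dq 1 e 0.000
(-50, 0.5, 0, -49) off [-2.4, -1.6, -2.7] dr [-0.0, 0.0, 0.0] step mm 5 deg 0.0 dq 1 e 0.000
(-54, 1, 0, -49) off [-2.8, -1.6, -2.8] dr [-0.0, 0.0, 0.0] step mm 4 deg 0.0 dq 1 e 0.000
```

step_arm:
  motion:
    - {"offset": [-0.2,-0.7,-0.4],"dr": [0,0,0],"hand": 255}
    - {"offset": [-0.2,-1.4,-0.4],"dr": [0,0,0],"hand": 255}
    - {"offset": [0.1,-1.9,-0.9],"dr": [0,0,0],"hand": 255}
    - {"offset": [0.2,-1.9,-1.3],"dr": [0,0,0],"hand": 255}
    - {"offset": [0.2,-1.9,-1.3],"dr": [0,0,0],"hand": 255}

```text
time: 25.1
eef_pos: [0.5838, -0.0674, 0.2141]
ee_rot: [90.5, 64.7, -6.8]
ft_force: [2.9, 4.2, -3.0]
finger_gap: 0.0334
```

Run:
```python
from plan import *
st()
rows([(-20,1,0),(-30,.8,0),(-38,.6,0),(-45,.6,0),(-50,.6,0),(-54,.8,0)],-49)
```

```text
t 25.1 pos [ 0.5838 -0.0674  0.2141] rot [90.54 64.74 -6.81] F [ 2.9  4.2 -3. ] gap 0.0334 q [-20.4  22.4 107.8  13.3  25.8  66.2]
(-20, 1, 0) off [-0.0, -0.1, -0.2] dr [-0.0, 0.0, 0.0] step mm 2 deg 0.3 dq 1 e 0.000
(-30, 0.8, 0) off [-0.9, 0.0, -0.6] dr [-0.0, 0.0, 0.0] step mm 10 deg 0.0 dq 1 e 0.000
(-38, 0.6, 0) off [-1.6, 0.1, -1.0] dr [-0.0, 0.0, 0.0] step mm 8 deg 0.0 dq 1 e 0.000
(-45, 0.6, 0) off [-2.3, 0.2, -1.3] dr [-0.0, 0.0, 0.0] step mm 7 deg 0.0 dq 1 e 0.000
(-50, 0.6, 0) off [-2.7, 0.2, -1.5] dr [-0.0, 0.0, 0.0] step mm 5 deg 0.0 dq 1 e 0.000
(-54, 0.8, 0) off [-3.1, 0.3, -1.6] dr [-0.0, 0.0, 0.0] step mm 4 deg 0.0 dq 1 e 0.000
```

step_arm:
  motion:
    - {"offset": [0.05,0.3,0.1],"dr": [0,0,0],"hand": 255}
    - {"offset": [0.05,0.6,0.0],"dr": [0,0,0],"hand": 255}
    - {"offset": [0.05,0.6,-0.1],"dr": [0,0,0],"hand": 255}
    - {"offset": [0.05,0.6,-0.1],"dr": [0,0,0],"hand": 255}

```text
time: 25.5
eef_pos: [0.584, -0.0614, 0.2128]
ee_rot: [90.5, 64.8, -6.8]
ft_force: [0.1, -1.0, -2.8]
finger_gap: 0.0338
```

Run:
```python
from plan import *
st()
rows([(-20,1,0),(-30,.8,0),(-38,.6,0),(-45,.6,0),(-50,.6,0),(-54,.8,0)],-43)
```

```text
t 25.5 pos [ 0.584  -0.0614  0.2128] rot [90.52 64.78 -6.82] F [ 0.1 -1.  -2.8] gap 0.0338 q [-19.7  22.5 107.9  12.7  25.5  67.4]
(-20, 1, 0) off [0.0, -0.1, -0.1] dr [-0.0, 0.0, 0.0] step mm 1 deg 0.3 dq 1 e 0.000
(-30, 0.8, 0) off [-0.9, 0.0, -0.5] dr [-0.0, 0.0, 0.0] step mm 10 deg 0.0 dq 1 e 0.000
(-38, 0.6, 0) off [-1.6, 0.1, -0.9] dr [-0.0, 0.0, 0.0] step mm 8 deg 0.0 dq 1 e 0.000
(-45, 0.6, 0) off [-2.2, 0.2, -1.1] dr [-0.0, 0.0, 0.0] step mm 7 deg 0.0 dq 1 e 0.000
(-50, 0.6, 0) off [-2.7, 0.2, -1.4] dr [-0.0, 0.0, 0.0] step mm 5 deg 0.0 dq 1 e 0.000
(-54, 0.8, 0) off [-3.0, 0.3, -1.5] dr [-0.0, 0.0, 0.0] step mm 4 deg 0.0 dq 1 e 0.000
```

step_arm:
  motion:
    - {"offset": [0,-0.1,-0.05],"dr": [0,0,0],"hand": 255}
    - {"offset": [-0.45,-0.05,-0.27],"dr": [0,0,0],"hand": 255}
    - {"offset": [-0.9,0,-0.48],"dr": [0,0,0],"hand": 255}
    - {"offset": [-1.25,0.05,-0.68],"dr": [0,0,0],"hand": 255}
    - {"offset": [-1.6,0.1,-0.85],"dr": [0,0,0],"hand": 255}
    - {"offset": [-1.9,0.15,-1.0],"dr": [0,0,0],"hand": 255}
    - {"offset": [-1.9,0.15,-1.0],"dr": [0,0,0],"hand": 255}

```text
time: 26.2
eef_pos: [0.5643, -0.0597, 0.2024]
ee_rot: [90.6, 64.8, -6.8]
ft_force: [-0.2, 0.1, -2.5]
finger_gap: 0.0337
```

Run:
```python
from plan import *
st()
rows([(-45,.6,0),(-50,.6,0),(-54,.8,0)],-43)
```

```text
t 26.2 pos [ 0.5643 -0.0597  0.2024] rot [90.56 64.85 -6.78] F [-0.2  0.1 -2.5] gap 0.0337 q [-20.3  22.3 111.1  14.9  22.8  64.5]
(-45, 0.6, 0) off [-0.2, 0.0, -0.1] dr [-0.0, 0.0, 0.0] step mm 3 deg 0.3 dq 0 e 0.000
(-50, 0.6, 0) off [-0.7, 0.1, -0.3] dr [-0.0, 0.0, 0.0] step mm 5 deg 0.0 dq 1 e 0.000
(-54, 0.8, 0) off [-1.1, 0.1, -0.5] dr [-0.0, 0.0, 0.0] step mm 4 deg 0.0 dq 1 e 0.000
```

step_arm:
  motion:
    - {"offset": [-0.3,0.03,-0.12],"dr": [0,0,0],"hand": 255}
    - {"offset": [-0.6,0.07,-0.27],"dr": [0,0,0],"hand": 255}
    - {"offset": [-0.9,0.1,-0.4],"dr": [0,0,0],"hand": 255}
    - {"offset": [-1.1,0.1,-0.48],"dr": [0,0,0],"hand": 255}
    - {"offset": [-1.1,0.1,-0.48],"dr": [0,0,0],"hand": 255}
    - {"offset": [-1.1,0.1,-0.48],"dr": [0,0,0],"hand": 255}

```text
time: 26.8
eef_pos: [0.5532, -0.0587, 0.1976]
ee_rot: [90.6, 64.9, -6.8]
ft_force: [-0.9, 0.1, -2.1]
finger_gap: 0.0338
```

Run:
```python
from plan import *
st()
s=cap("scene","s16"); crop(s,240,120,320,190,9,"s16c")
rows([(-54,1,0),(-55,3.3,3),(-57,6,6),(-59,9.5,10),(-61,12.5,14),(-62.5,15.5,18),(-63.5,18.5,22),(-64,21.5,26),(-64,25,31),(-64,28,36),(-63,30,38)],-42)
```

```text
t 26.8 pos [ 0.5532 -0.0587  0.1976] rot [90.57 64.86 -6.78] F [-0.9  0.1 -2.1] gap 0.0338 q [-20.7  22.1 112.8  16.3  21.3  62.6]
(-54, 1, 0) off [0.0, 0.1, 0.0] dr [-0.0, 0.0, 0.0] step mm 1 deg 0.3 dq 1 e 0.000
(-55, 3.3, 3) off [0.6, 0.0, 0.4] dr [0.0, 0.06, 0.0] step mm 7 deg 3.0 dq 6 e 0.000
(-57, 6, 6) off [1.1, -0.0, 0.8] dr [0.01, 0.11, 0.0] step mm 6 deg 3.0 dq 5 e 0.000
(-59, 9.5, 10) off [1.8, -0.1, 1.2] dr [0.02, 0.18, 0.0] step mm 8 deg 4.0 dq 7 e 0.000
(-61, 12.5, 14) off [2.6, -0.2, 1.5] dr [0.03, 0.25, 0.0] step mm 8 deg 4.0 dq 7 e 0.000
(-62.5, 15.5, 18) off [3.3, -0.3, 1.8] dr [0.04, 0.31, 0.0] step mm 8 deg 4.0 dq 7 e 0.000
(-63.5, 18.5, 22) off [4.2, -0.4, 2.0] dr [0.04, 0.38, 0.0] step mm 9 deg 4.0 dq 6 e 0.000
(-64, 21.5, 26) off [5.1, -0.5, 2.2] dr [0.05, 0.45, 0.0] step mm 9 deg 4.0 dq 6 e 0.000
(-64, 25, 31) off [6.2, -0.7, 2.3] dr [0.06, 0.54, 0.0] step mm 12 deg 5.0 dq 8 e 0.000
(-64, 28, 36) off [7.4, -0.8, 2.2] dr [0.08, 0.63, 0.0] step mm 12 deg 5.0 dq 7 e 0.000
(-63, 30, 38) off [7.9, -0.9, 2.3] dr [0.08, 0.66, 0.0] step mm 5 deg 2.0 dq 3 e 0.000
```

step_arm:
  motion:
    - {"offset": [0.5,0,0.35],"dr": [0,0.05,0],"hand": 255}
    - {"offset": [1.1,0,0.75],"dr": [0.01,0.11,0],"hand": 255}
    - {"offset": [1.8,-0.1,1.2],"dr": [0.02,0.18,0],"hand": 255}
    - {"offset": [2.2,-0.15,1.35],"dr": [0.025,0.215,0],"hand": 255}
    - {"offset": [2.6,-0.2,1.5],"dr": [0.03,0.25,0],"hand": 255}
    - {"offset": [3.3,-0.3,1.8],"dr": [0.04,0.31,0],"hand": 255}
    - {"offset": [3.3,-0.3,1.8],"dr": [0.04,0.31,0],"hand": 255}

```text
time: 27.55
eef_pos: [0.5897, -0.0627, 0.2166]
ee_rot: [91.5, 82.4, -5.9]
ft_force: [1.6, -0.8, -2.8]
finger_gap: 0.0338
```

Run:
```python
from plan import *
st()
s=cap("scene","s17"); crop(s,240,120,320,190,9,"s17c")
t=cap("top","t17"); crop(t,210,120,290,180,9,"t17c")
rows([(-62.5,15.5,18),(-63.5,18.5,22),(-64,21.5,26),(-64,25,31),(-64,28,36),(-63,30,38)],-40)
```

```text
t 27.55 pos [ 0.5897 -0.0627  0.2166] rot [91.45 82.43 -5.93] F [ 1.6 -0.8 -2.8] gap 0.0338 q [-17.6  26.4  93.7   1.9  52.5  78.7]
(-62.5, 15.5, 18) off [0.1, 0.2, 0.0] dr [-0.0, 0.01, 0.0] step mm 2 deg 0.4 dq 0 e 0.000
(-63.5, 18.5, 22) off [0.9, 0.1, 0.3] dr [0.01, 0.07, 0.0] step mm 9 deg 4.0 dq 6 e 0.000
(-64, 21.5, 26) off [1.8, -0.0, 0.4] dr [0.01, 0.14, 0.0] step mm 9 deg 4.0 dq 6 e 0.000
(-64, 25, 31) off [3.0, -0.2, 0.5] dr [0.03, 0.23, 0.0] step mm 12 deg 5.0 dq 8 e 0.000
(-64, 28, 36) off [4.1, -0.3, 0.4] dr [0.04, 0.32, 0.0] step mm 12 deg 5.0 dq 7 e 0.000
(-63, 30, 38) off [4.6, -0.4, 0.5] dr [0.04, 0.35, 0.0] step mm 5 deg 2.0 dq 3 e 0.000
```

step_arm:
  motion:
    - {"offset": [0.45,0.1,0.2],"dr": [0.005,0.035,0],"hand": 255}
    - {"offset": [0.9,0.1,0.3],"dr": [0.01,0.07,0],"hand": 255}
    - {"offset": [1.8,0,0.45],"dr": [0.01,0.14,0],"hand": 255}
    - {"offset": [2.4,-0.1,0.5],"dr": [0.02,0.18,0],"hand": 255}
    - {"offset": [3.0,-0.2,0.55],"dr": [0.03,0.23,0],"hand": 255}
    - {"offset": [3.5,-0.2,0.55],"dr": [0.035,0.275,0],"hand": 255}
    - {"offset": [4.1,-0.2,0.55],"dr": [0.04,0.32,0],"hand": 255}
    - {"offset": [4.6,-0.2,0.65],"dr": [0.04,0.36,0],"hand": 255}
    - {"offset": [4.6,-0.1,0.65],"dr": [0.04,0.36,0],"hand": 255}

```text
time: 28.55
eef_pos: [0.6329, -0.0627, 0.2206]
ee_rot: [-89.5, 76.6, 173.1]
ft_force: [0.2, 0.8, -3.0]
finger_gap: 0.034
```

Run:
```python
from plan import *
st()
rows([(-63,30,38,-36),(-52,42,38),(-48,60,38),(-38,80,38),(-30,100,38),(-28,120,38),(-28,150,38),(-28,200,38)],-26)
```

```text
t 28.55 pos [ 0.6329 -0.0627  0.2206] rot [-89.53  76.59 173.08] F [ 0.2  0.8 -3. ] gap 0.034 q [-14.9  37.9  71.   -1.8  84.5  82.9]
(-63, 30, 38, -36) off [0.0, 0.1, -0.0] dr [0.0, -0.01, 0.0] step mm 1 deg 0.4 dq 0 e 0.000
(-52, 42, 38) off [0.6, 1.0, 1.5] dr [0.0, -0.01, 0.0] step mm 19 deg 0.0 dq 2 e 0.000
(-48, 60, 38) off [0.2, 1.1, 3.3] dr [0.0, -0.01, 0.0] step mm 18 deg 0.0 dq 2 e 0.000
(-38, 80, 38) off [0.3, 1.1, 5.6] dr [0.0, -0.01, 0.0] step mm 22 deg 0.0 dq 3 e 0.000
(-30, 100, 38) off [0.2, 1.1, 7.7] dr [0.0, -0.01, 0.0] step mm 22 deg 0.0 dq 2 e 0.000
(-28, 120, 38) off [-0.5, 1.2, 9.6] dr [0.0, -0.01, 0.0] step mm 20 deg 0.0 dq 2 e 0.000
(-28, 150, 38) off [-1.8, 1.3, 12.3] dr [0.0, -0.01, 0.0] step mm 30 deg 0.0 dq 2 e 0.000
(-28, 200, 38) off [-3.8, 1.6, 16.9] dr [0.0, -0.01, 0.0] step mm 50 deg 0.0 dq 4 e 0.000
```

step_arm:
  motion:
    - {"offset": [0.3,0.5,0.8],"dr": [0,0,0],"hand": 255}
    - {"offset": [0.5,1.0,1.8],"dr": [0,0,0],"hand": 255}
    - {"offset": [0.2,1.1,3.3],"dr": [0,0,0],"hand": 255}
    - {"offset": [0.3,1.1,5.2],"dr": [0,0,0],"hand": 255}
    - {"offset": [0.2,1.1,7.2],"dr": [0,0,0],"hand": 255}
    - {"offset": [-0.2,1.1,9],"dr": [0,0,0],"hand": 255}
    - {"offset": [-1.0,1.2,11],"dr": [0,0,0],"hand": 255}
    - {"offset": [-2.0,1.3,13],"dr": [0,0,0],"hand": 255}
    - {"offset": [-3.0,1.4,15],"dr": [0,0,0],"hand": 255}
    - {"offset": [-3.0,1.4,15],"dr": [0,0,0],"hand": 255}

```text
time: 29.55
eef_pos: [0.6027, -0.0485, 0.3757]
ee_rot: [-89.3, 77.0, 173.4]
ft_force: [0.7, 0.4, -3.1]
finger_gap: 0.0341
```

Run:
```python
from plan import *
st()
s=cap("scene","s18"); crop(s,140,80,340,230,4,"s18c")
t=cap("top","t18"); crop(t,90,110,290,260,4,"t18c")
```

```text
t 29.55 pos [ 0.6027 -0.0485  0.3757] rot [-89.26  77.02 173.36] F [ 0.7  0.4 -3.1] gap 0.0341 q [-14.3  27.9  65.   -1.8  99.9  82.9]
```

Run:
```python
from plan import *
b=atz("top",(163.2,212),.021); d=b[:2]-TRAY[:2]; c,s=np.cos(TRAY[2]),np.sin(TRAY[2]); print("ball1 in tray",c*d[0]+s*d[1],-s*d[0]+c*d[1])
lip=w(TRAY,[0.02,.0,0])[0]
A=tcp_of(*dump_pose([*lip[:2],.14],74,-15),GG); 
o=ctrl.observe(); M=R.from_euler("xyz",o["ee_rot"],degrees=True).as_matrix()
mid=o["eef_pos"]+(A[0]-o["eef_pos"])*.5; mid[2]=o["eef_pos"][2]+.005
Rm=Slerp([0,1],R.from_matrix(np.stack([M,A[1]])))(.5).as_matrix()
path([(mid,Rm)],[10])
```

```text
ball1 in tray -0.0025352043524548284 -0.058056861268687976
1 [-0.1, 0.6, 0.0] [-0.0, 0.0, 0.02] dq 1 e 0.000
2 [-0.5, 2.2, 0.1] [-0.0, 0.0, 0.07] dq 2 e 0.000
3 [-1.1, 4.6, 0.1] [-0.0, 0.0, 0.15] dq 2 e 0.000
4 [-1.8, 7.5, 0.2] [-0.0, 0.01, 0.25] dq 3 e 0.000
5 [-2.6, 10.7, 0.3] [-0.0, 0.01, 0.36] dq 3 e 0.000
6 [-3.3, 13.8, 0.3] [-0.01, 0.01, 0.46] dq 3 e 0.000
7 [-4.0, 16.7, 0.4] [-0.01, 0.01, 0.56] dq 3 e 0.000
8 [-4.6, 19.1, 0.4] [-0.01, 0.01, 0.64] dq 3 e 0.000
9 [-5.0, 20.8, 0.5] [-0.01, 0.01, 0.69] dq 2 e 0.000
10 [-5.1, 21.4, 0.5] [-0.01, 0.01, 0.71] dq 1 e 0.000
[ 9. 26. 69. -6. 98. 65.]
```

step_arm:
  motion:
    - {"offset": [-0.1,0.5,0.2],"dr": [0,0,0.02],"hand": 255}
    - {"offset": [-0.4,1.9,0.4],"dr": [0,0,0.07],"hand": 255}
    - {"offset": [-1.0,4.2,0.5],"dr": [0,0,0.15],"hand": 255}
    - {"offset": [-1.8,7.3,0.5],"dr": [0,0.01,0.25],"hand": 255}
    - {"offset": [-2.6,10.7,0.5],"dr": [0,0.01,0.36],"hand": 255}
    - {"offset": [-3.3,13.8,0.5],"dr": [-0.01,0.01,0.46],"hand": 255}
    - {"offset": [-4.0,16.7,0.5],"dr": [-0.01,0.01,0.56],"hand": 255}
    - {"offset": [-4.6,19.1,0.5],"dr": [-0.01,0.01,0.64],"hand": 255}
    - {"offset": [-5.0,20.8,0.5],"dr": [-0.01,0.01,0.69],"hand": 255}
    - {"offset": [-5.1,21.4,0.5],"dr": [-0.01,0.01,0.71],"hand": 255}

```text
time: 30.65
eef_pos: [0.5503, 0.1687, 0.376]
ee_rot: [-88.3, 76.0, -144.7]
ft_force: [0.4, -0.8, -3.1]
finger_gap: 0.034
```

Run:
```python
from plan import *
st()
lip=w(TRAY,[0.02,.0,0])[0]
A=tcp_of(*dump_pose([*lip[:2],.14],74,-15),GG); 
path([A],[10])
t=cap("top","t19"); crop(t,90,110,290,260,4,"t19c")
```

```text
t 30.65 pos [0.5503 0.1687 0.376 ] rot [ -88.3    76.01 -144.67] F [ 0.4 -0.8 -3.1] gap 0.034 q [ 9.1 25.4 69.4 -6.2 97.8 65.3]
1 [-0.1, 0.6, -0.3] [-0.0, 0.0, 0.02] dq 1 e 0.000
2 [-0.5, 2.2, -1.0] [-0.0, 0.0, 0.07] dq 2 e 0.000
3 [-1.1, 4.5, -2.0] [-0.0, 0.0, 0.15] dq 3 e 0.000
4 [-1.8, 7.4, -3.3] [-0.0, 0.01, 0.25] dq 3 e 0.000
5 [-2.5, 10.5, -4.7] [-0.01, 0.01, 0.35] dq 3 e 0.000
6 [-3.3, 13.6, -6.0] [-0.01, 0.01, 0.46] dq 3 e 0.000
7 [-4.0, 16.5, -7.3] [-0.01, 0.01, 0.55] dq 3 e 0.000
8 [-4.5, 18.8, -8.4] [-0.01, 0.01, 0.63] dq 2 e 0.000
9 [-4.9, 20.4, -9.1] [-0.01, 0.02, 0.68] dq 2 e 0.000
10 [-5.0, 21.0, -9.3] [-0.01, 0.02, 0.7] dq 1 e 0.000
[ 32.  34.  70. -10.  88.  49.]
```

step_arm:
  motion:
    - {"offset": [-0.1,0.5,-0.2],"dr": [0,0,0.02],"hand": 255}
    - {"offset": [-0.5,2.0,-0.8],"dr": [0,0,0.07],"hand": 255}
    - {"offset": [-1.1,4.4,-1.8],"dr": [0,0,0.15],"hand": 255}
    - {"offset": [-1.8,7.3,-3.0],"dr": [0,0.01,0.25],"hand": 255}
    - {"offset": [-2.5,10.5,-4.4],"dr": [-0.01,0.01,0.35],"hand": 255}
    - {"offset": [-3.3,13.6,-5.8],"dr": [-0.01,0.01,0.46],"hand": 255}
    - {"offset": [-4.0,16.5,-7.2],"dr": [-0.01,0.01,0.55],"hand": 255}
    - {"offset": [-4.5,18.8,-8.4],"dr": [-0.01,0.01,0.63],"hand": 255}
    - {"offset": [-4.9,20.4,-9.1],"dr": [-0.01,0.02,0.68],"hand": 255}
    - {"offset": [-5.0,21.0,-9.3],"dr": [-0.01,0.02,0.7],"hand": 255}

```text
time: 31.7
eef_pos: [0.4995, 0.3799, 0.2815]
ee_rot: [-91.1, 74.8, -107.1]
ft_force: [-0.4, -0.2, -3.3]
finger_gap: 0.0334
```

Run:
```python
from plan import *
st()
lip=w(TRAY,[0.02,.0,0])[0]; L=lambda z,phi:tcp_of(*dump_pose([*lip[:2],z],74,phi),GG)
path([L(.045,-15),L(.035,30)],[6,10])
s=cap("scene","s20"); crop(s,140,100,260,220,5,"s20c")
t=cap("top","t20"); crop(t,90,130,290,250,4,"t20c"); crop(t,210,120,290,180,9,"t20d")
```

```text
t 31.7 pos [0.4995 0.3799 0.2815] rot [ -91.11   74.83 -107.11] F [-0.4 -0.2 -3.3] gap 0.0334 q [31.7 33.7 69.4 -9.9 88.4 49. ]
1 [0.0, -0.0, -0.7] [0.0, -0.0, 0.0] dq 1 e 0.000
2 [0.0, -0.0, -2.4] [0.0, -0.0, 0.0] dq 2 e 0.000
3 [0.0, -0.1, -4.7] [0.0, -0.0, 0.0] dq 3 e 0.000
4 [0.0, -0.1, -6.9] [0.0, -0.0, 0.0] dq 3 e 0.000
5 [0.0, -0.1, -8.7] [0.0, -0.01, 0.0] dq 2 e 0.000
6 [0.0, -0.1, -9.4] [0.0, -0.01, 0.0] dq 1 e 0.000
1 [-0.0, -0.4, -9.4] [0.02, -0.01, 0.0] dq 2 e 0.000
2 [-0.3, -1.3, -9.5] [0.08, -0.03, 0.0] dq 4 e 0.000
3 [-0.7, -2.6, -9.7] [0.16, -0.05, 0.0] dq 6 e 0.000
4 [-1.1, -4.1, -9.8] [0.27, -0.08, 0.0] dq 7 e 0.000
5 [-1.6, -5.7, -10.0] [0.38, -0.11, -0.0] dq 9 e 0.000
6 [-2.0, -7.4, -10.2] [0.49, -0.15, -0.0] dq 11 e 0.000
7 [-2.5, -8.9, -10.4] [0.59, -0.18, -0.0] dq 13 e 0.000
8 [-2.8, -10.2, -10.5] [0.68, -0.2, -0.0] dq 13 e 0.000
9 [-3.1, -11.0, -10.6] [0.74, -0.22, -0.0] dq 9 e 0.000
10 [-3.2, -11.4, -10.7] [0.76, -0.22, -0.0] dq 3 e 0.000
[  2.  27. 113.  47.  41. -19.]
```

The tub shows empty at top (243,160) and the first ball lies in the tray at top (163,212). The second ball is in the scoop above the tray.

step_arm:
  motion:
    - {"offset": [0,0,-0.7],"dr": [0,0,0],"hand": 255}
    - {"offset": [0,0,-2.4],"dr": [0,0,0],"hand": 255}
    - {"offset": [0,-0.1,-4.7],"dr": [0,0,0],"hand": 255}
    - {"offset": [0,-0.1,-6.9],"dr": [0,0,0],"hand": 255}
    - {"offset": [0,-0.1,-8.7],"dr": [0,0,0],"hand": 255}
    - {"offset": [0,-0.1,-9.4],"dr": [0,0,0],"hand": 255}
    - {"offset": [0,-0.1,-9.4],"dr": [0,0,0],"hand": 255}

```text
time: 32.5
eef_pos: [0.5007, 0.3765, 0.1879]
ee_rot: [-90.9, 74.8, -107.1]
ft_force: [0.1, -0.3, -1.6]
finger_gap: 0.0339
```

Run:
```python
from plan import *
st()
lip=w(TRAY,[0.02,.0,0])[0]; L=lambda z,phi:tcp_of(*dump_pose([*lip[:2],z],74,phi),GG)
path([L(.035,30)],[10])
```

```text
t 32.5 pos [0.5007 0.3765 0.1879] rot [ -90.88   74.77 -107.14] F [ 0.1 -0.3 -1.6] gap 0.0339 q [ 31.4  38.9  75.  -10.2  77.8  50.9]
1 [-0.1, -0.3, -0.0] [0.02, -0.01, 0.0] dq 2 e 0.000
2 [-0.3, -1.1, -0.1] [0.08, -0.02, 0.0] dq 4 e 0.000
3 [-0.7, -2.4, -0.3] [0.16, -0.05, 0.0] dq 6 e 0.000
4 [-1.2, -3.9, -0.5] [0.27, -0.08, 0.0] dq 7 e 0.000
5 [-1.7, -5.5, -0.7] [0.38, -0.11, 0.0] dq 8 e 0.000
6 [-2.1, -7.1, -0.9] [0.49, -0.14, 0.0] dq 11 e 0.000
7 [-2.6, -8.6, -1.0] [0.59, -0.17, 0.0] dq 13 e 0.000
8 [-3.0, -9.9, -1.2] [0.68, -0.2, 0.0] dq 13 e 0.000
9 [-3.2, -10.7, -1.3] [0.74, -0.22, 0.0] dq 9 e 0.000
10 [-3.3, -11.0, -1.3] [0.76, -0.22, 0.0] dq 3 e 0.000
[  2.  27. 113.  47.  41. -19.]
```

step_arm:
  motion:
    - {"offset": [-0.1,-0.3,0],"dr": [0.02,-0.01,0],"hand": 255}
    - {"offset": [-0.3,-1.1,-0.1],"dr": [0.08,-0.02,0],"hand": 255}
    - {"offset": [-0.7,-2.4,-0.3],"dr": [0.16,-0.05,0],"hand": 255}
    - {"offset": [-1.2,-3.9,-0.5],"dr": [0.27,-0.08,0],"hand": 255}
    - {"offset": [-1.45,-4.7,-0.6],"dr": [0.32,-0.095,0],"hand": 255}
    - {"offset": [-1.7,-5.5,-0.7],"dr": [0.38,-0.11,0],"hand": 255}
    - {"offset": [-2.1,-7.1,-0.9],"dr": [0.49,-0.14,0],"hand": 255}
    - {"offset": [-2.6,-8.6,-1.0],"dr": [0.59,-0.17,0],"hand": 255}
    - {"offset": [-3.0,-9.9,-1.2],"dr": [0.68,-0.2,0],"hand": 255}
    - {"offset": [-3.2,-10.7,-1.2],"dr": [0.74,-0.22,0],"hand": 255}

```text
time: 33.5
eef_pos: [0.4695, 0.268, 0.1776]
ee_rot: [89.4, 60.8, 73.3]
ft_force: [-1.1, -0.3, -2.2]
finger_gap: 0.0336
```

step_arm:
  motion:
    - {"offset": [0,0,0],"dr": [0,0,0],"hand": 255}
    - {"offset": [0,0,1],"dr": [0,0,0],"hand": 255}
    - {"offset": [0.3,1,4],"dr": [-0.06,0.02,0],"hand": 255}
    - {"offset": [0.6,2,8],"dr": [-0.15,0.04,0],"hand": 255}
    - {"offset": [0.9,3,12],"dr": [-0.25,0.07,0],"hand": 255}
    - {"offset": [1,3,16],"dr": [-0.35,0.1,0],"hand": 255}
    - {"offset": [1.5,2,19],"dr": [-0.45,0.13,0],"hand": 255}
    - {"offset": [2,0,20],"dr": [-0.51,0.15,0],"hand": 255}
    - {"offset": [2,-4,20],"dr": [-0.51,0.15,-0.05],"hand": 255}
    - {"offset": [2,-8,20],"dr": [-0.51,0.15,-0.15],"hand": 255}

```text
time: 34.5
eef_pos: [0.4907, 0.188, 0.3802]
ee_rot: [-22.4, 87.0, -46.9]
ft_force: [1.1, -1.1, -2.0]
finger_gap: 0.0339
```

Run:
```python
from plan import *
st()
s=cap("scene","s21"); crop(s,140,100,340,250,4,"s21c")
t=cap("top","t21"); crop(t,90,130,290,250,4,"t21c")
```

```text
t 34.5 pos [0.4907 0.188  0.3802] rot [-22.41  87.02 -46.86] F [ 1.1 -1.1 -2. ] gap 0.0339 q [10.2 13.7 85.4 -2.5 79.3 35.1]
```

```bash
python3 - <<'E'
from h import *
t=cv2.imread("pics/t21.png")[:,:,::-1]; s=cv2.imread("pics/s21.png")[:,:,::-1]
crop(t,315,140,365,190,14,"tp1"); crop(s,320,160,380,240,8,"sp1")
E
python3 - <<'E'
from plan import *
tip,e1=tri((333.7,177.1),(331.8,171.4)); root,e2=tri((353.1,180),(345.4,159.9)); top,e3=tri((356.9,178.7),(347.9,156.9))
print(tip,e1,root,e2,top,e3); d=root-tip; print("len",np.linalg.norm(d),"yaw",np.degrees(np.arctan2(d[1],d[0])))
# fit with model: origin under upright; clamp half 11; root x=-0.011, tip x=-.011-.059*cos8
L=.059*np.cos(np.radians(8)); 
P=[("scene",(333.7,177.1),(-.011-L,0,.2545)),("top",(331.8,171.4),(-.011-L,0,.2545)),("scene",(353.1,180),(-.011,0,.246)),("top",(345.4,159.9),(-.011,0,.246)),("scene",(356.9,178.7),(0,0,.255)),("top",(347.9,156.9),(0,0,.255))]
p,r=fit(P,[.59,-.36,0]); print(p,np.degrees(p[2]),r.round(1).tolist()); print("tip",w(p,[-.011-L,0,.2545]),"root",w(p,[-.011,0,.246]))
E
```

```text
[ 0.5320859  -0.30066923  0.25776924] 0.002265046299102758 [ 0.57029964 -0.34826397  0.25069284] 0.0002465948859314523 [ 0.57896714 -0.35597403  0.25497524] 0.00022074606150220395
len 0.06144610877213284 yaw -51.23907687703175
[ 0.57849166 -0.35564565 -0.88863389] -50.91497155464733 [[1.0, 0.6], [-0.2, -0.4], [-0.3, 1.0], [-0.7, -0.0], [-0.2, 0.0], [-0.1, 0.1]]
tip [[ 0.53472056 -0.30175655  0.2545    ]] root [[ 0.57155646 -0.34710733  0.246     ]]
```

```bash
cat >> plan.py <<'E'
POST=np.array([.5785,-.3556,-.8886])
def hang(s,dz,tilt=4,lat=0.,post=None):
    """eye centre at distance s (m) from root along peg, dz above the peg's centre line"""
    post=POST if post is None else post
    c8,s8=np.cos(np.radians(8)),np.sin(np.radians(8))
    eye=w(post,[-.011-s*c8,lat,.246+s*s8+dz])[0]
    Rs=R.from_euler("ZY",[np.degrees(post[2]),tilt],degrees=True).as_matrix()
    org=eye-Rs@(HB+.19*HD); return tcp_of(org,Rs,GG)
E
python3 - <<'E'
from plan import *
A=hang(.115,.0); up=(A[0]+[0,0,.2],A[1])
print(A[0]); path([up,A],[20,5])
E
```

```text
[ 0.50229665 -0.26178822  0.22652614]
1 [0.0, -0.3, 0.0] [0.0, 0.0, -0.01] dq 0 e 0.000
2 [0.0, -1.3, 0.1] [0.0, 0.0, -0.06] dq 1 e 0.000
3 [0.1, -2.7, 0.3] [0.0, 0.0, -0.12] dq 2 e 0.000
4 [0.1, -4.6, 0.5] [0.01, 0.01, -0.21] dq 3 e 0.000
5 [0.2, -7.0, 0.7] [0.01, 0.01, -0.32] dq 3 e 0.000
6 [0.3, -9.6, 1.0] [0.01, 0.01, -0.44] dq 4 e 0.000
7 [0.4, -12.6, 1.3] [0.01, 0.02, -0.57] dq 4 e 0.000
8 [0.5, -15.7, 1.6] [0.02, 0.02, -0.71] dq 4 e 0.000
9 [0.5, -19.0, 2.0] [0.02, 0.03, -0.86] dq 5 e 0.000
10 [0.6, -22.3, 2.3] [0.02, 0.03, -1.01] dq 5 e 0.000
11 [0.7, -25.7, 2.7] [0.03, 0.04, -1.17] dq 5 e 0.000
12 [0.8, -28.9, 3.0] [0.03, 0.04, -1.32] dq 5 e 0.000
13 [0.9, -32.1, 3.4] [0.03, 0.04, -1.46] dq 5 e 0.000
14 [1.0, -35.0, 3.7] [0.04, 0.05, -1.59] dq 5 e 0.000
15 [1.1, -37.7, 3.9] [0.04, 0.05, -1.71] dq 4 e 0.000
16 [1.2, -40.0, 4.2] [0.04, 0.06, -1.82] dq 4 e 0.000
17 [1.2, -41.9, 4.4] [0.05, 0.06, -1.91] dq 3 e 0.000
18 [1.2, -43.4, 4.5] [0.05, 0.06, -1.97] dq 3 e 0.000
19 [1.3, -44.3, 4.6] [0.05, 0.06, -2.01] dq 2 e 0.000
20 [1.3, -44.7, 4.7] [0.05, 0.06, -2.03] dq 1 e 0.000
1 [1.3, -44.7, 2.6] [0.05, 0.06, -2.03] dq 3 e 0.000
2 [1.3, -44.7, -2.4] [0.05, 0.06, -2.03] dq 7 e 0.000
3 [1.3, -44.7, -8.3] [0.05, 0.06, -2.03] dq 8 e 0.000
4 [1.3, -44.7, -13.2] [0.05, 0.06, -2.03] dq 6 e 0.000
5 [1.3, -44.7, -15.3] [0.05, 0.06, -2.03] dq 3 e 0.000
[-39.  28.  89.   1.  67. 101.]
```

step_arm:
  motion:
    - {"offset": [0,0,4],"dr": [0,0,-0.1],"hand": 255}
    - {"offset": [0,-4,5],"dr": [0,0,-0.22],"hand": 255}
    - {"offset": [0.1,-8,5],"dr": [0,0.01,-0.36],"hand": 255}
    - {"offset": [0.2,-12,5],"dr": [0.01,0.01,-0.5],"hand": 255}
    - {"offset": [0.4,-16,5],"dr": [0.01,0.02,-0.64],"hand": 255}
    - {"offset": [0.5,-20,5],"dr": [0.02,0.02,-0.78],"hand": 255}
    - {"offset": [0.6,-24,5],"dr": [0.02,0.03,-0.92],"hand": 255}
    - {"offset": [0.7,-27,5],"dr": [0.03,0.03,-1.06],"hand": 255}
    - {"offset": [0.8,-30,5],"dr": [0.03,0.04,-1.2],"hand": 255}
    - {"offset": [0.9,-32,5],"dr": [0.03,0.04,-1.34],"hand": 255}

```text
time: 35.6
eef_pos: [0.4991, -0.1372, 0.4314]
ee_rot: [-78.8, 87.6, 179.3]
ft_force: [0.6, 0.3, -2.3]
finger_gap: 0.0337
```

Run:
```python
from plan import *
st()
A=hang(.115,.0); up=(A[0]+[0,0,.15],A[1])
path([up],[8])
s=cap("scene","s22"); crop(s,140,120,260,220,5,"s22c")
t=cap("top","t22"); crop(t,90,150,210,250,5,"t22c")
```

```text
t 35.6 pos [ 0.4991 -0.1372  0.4314] rot [-78.84  87.59 179.25] F [ 0.6  0.3 -2.3] gap 0.0337 q [-27.1  12.7  78.9  -1.1  90.5  74.8]
1 [0.0, -0.5, -0.2] [0.0, 0.0, -0.03] dq 1 e 0.000
2 [0.1, -1.9, -0.9] [0.0, 0.0, -0.11] dq 3 e 0.000
3 [0.1, -3.9, -1.7] [0.01, 0.01, -0.22] dq 4 e 0.000
4 [0.2, -6.2, -2.7] [0.01, 0.01, -0.34] dq 5 e 0.000
5 [0.2, -8.5, -3.7] [0.02, 0.01, -0.47] dq 5 e 0.000
6 [0.3, -10.5, -4.6] [0.02, 0.02, -0.57] dq 4 e 0.000
7 [0.3, -11.9, -5.2] [0.02, 0.02, -0.65] dq 3 e 0.000
8 [0.3, -12.5, -5.5] [0.02, 0.02, -0.68] dq 1 e 0.000
[-39.  20.  77.   1.  87. 102.]
```

Both balls lie in the tray at top (162,202) and (163,212). Next I go to the post.

step_arm:
  motion:
    - {"offset": [0,-1.5,-0.5],"dr": [0,0,-0.1],"hand": 255}
    - {"offset": [0.1,-4,-1],"dr": [0.01,0.01,-0.22],"hand": 255}
    - {"offset": [0.2,-6.5,-2],"dr": [0.01,0.01,-0.36],"hand": 255}
    - {"offset": [0.2,-9,-3],"dr": [0.02,0.01,-0.5],"hand": 255}
    - {"offset": [0.3,-11.5,-4],"dr": [0.02,0.02,-0.62],"hand": 255}
    - {"offset": [0.3,-12.5,-5.5],"dr": [0.02,0.02,-0.68],"hand": 255}
    - {"offset": [0.3,-12.5,-8],"dr": [0.02,0.02,-0.68],"hand": 255}
    - {"offset": [0.3,-12.5,-12],"dr": [0.02,0.02,-0.68],"hand": 255}
    - {"offset": [0.3,-12.5,-12],"dr": [0.02,0.02,-0.68],"hand": 255}

```text
time: 36.6
eef_pos: [0.5001, -0.2596, 0.3071]
ee_rot: [-86.6, 85.5, 132.8]
ft_force: [-0.3, 0.6, -2.9]
finger_gap: 0.0341
```

```bash
cat > hv.py <<'E'
import sys
from plan import *
st()
o=ctrl.observe(); M=R.from_euler("xyz",o["ee_rot"],degrees=True).as_matrix(); Rs=M@GG[1].T; org=o["eef_pos"]-Rs@GG[0]; eye=org+Rs@(HB+.19*HD)
print("eye model",eye.round(4),proj("scene",eye).round(1),proj("top",eye).round(1))
d=eye[:2]-POST[:2]; c,s_=np.cos(POST[2]),np.sin(POST[2]); print("eye in post",np.round([c*d[0]+s_*d[1],-s_*d[0]+c*d[1],eye[2]],4))
n=sys.argv[1]
s=cap("scene","sh"+n); t=cap("top","th"+n)
a=proj("scene",eye)[0].astype(int); crop(s,a[0]-35,a[1]-35,a[0]+50,a[1]+65,7,"sh"+n+"c")
a=proj("top",eye)[0].astype(int); crop(t,a[0]-50,a[1]-40,a[0]+50,a[1]+40,7,"th"+n+"c")
E
python3 hv.py 1
python3 - <<'E'
from plan import *
path([hang(.115,0)],[1])
E
```

```text
t 36.6 pos [ 0.5001 -0.2596  0.3071] rot [-86.57  85.45 132.83] F [-0.3  0.6 -2.9] gap 0.0341 q [-39.1  23.   83.    0.6  78.5 101.3]
eye model [ 0.4979 -0.2566  0.3426] [[318.7 152. ]] [[322.7 177.5]]
eye in post [-1.276e-01 -2.000e-04  3.426e-01]
1 [-0.1, 0.0, -8.5] [0.0, -0.0, -0.01] dq 11 e 0.000
[-39.  28.  89.   1.  67. 101.]
```

```bash
cat > ov.py <<'E'
import sys
from plan import *
im=cv2.imread("pics/%s.png"%sys.argv[1])[:,:,::-1].copy()
o=ctrl.observe(); M=R.from_euler("xyz",o["ee_rot"],degrees=True).as_matrix(); Rs=M@GG[1].T; org=o["eef_pos"]-Rs@GG[0]
pts=[[-.0075,.024,0],[-.0075,-.024,0],[.036,-.024,0],[.036,.024,0],[.036,.024,.028],[.036,-.024,.028]]+[list(HB+u*HD) for u in(.06,.1,.12)]
for l in pts:
    uv=proj("scene",org+Rs@np.array(l))[0]; cv2.circle(im,tuple(np.round(uv*16).astype(int)),4,(255,0,0),-1,shift=4)
a=proj("scene",org)[0].astype(int); crop(im,a[0]-35,a[1]-50,a[0]+35,a[1]+20,10,"ov")
E
python3 ov.py sh1
```

```text
(no output)
```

step_arm:
  motion:
    - {"offset": [-0.1,0,-3],"dr": [0,0,0],"hand": 255}
    - {"offset": [-0.1,0,-6],"dr": [0,0,0],"hand": 255}
    - {"offset": [-0.1,0,-8.5],"dr": [0,0,-0.01],"hand": 255}
    - {"offset": [-0.1,0,-8.5],"dr": [0,0,-0.01],"hand": 255}
    - {"offset": [-0.1,0,-8.5],"dr": [0,0,-0.01],"hand": 255}

```text
time: 37.2
eef_pos: [0.5036, -0.2627, 0.2292]
ee_rot: [-88.7, 86.3, 130.2]
ft_force: [-0.5, 0.0, -2.4]
finger_gap: 0.0339
```

```bash
python3 hv.py 2
python3 - <<'E'
from plan import *
for s,dz in((.115,0),(.09,0),(.07,0),(.055,0),(.04,0),(.04,-.0065)): path([hang(s,dz)],[1])
E
```

```text
t 37.2 pos [ 0.5036 -0.2627  0.2292] rot [-88.71  86.32 130.18] F [-0.5  0.  -2.4] gap 0.0339 q [-39.2  27.7  88.4   0.7  67.5 101.6]
eye model [ 0.5009 -0.2593  0.2647] [[317.8 174. ]] [[319.3 181.3]]
eye in post [-0.1236  0.0005  0.2647]
1 [-0.1, 0.1, -0.3] [0.01, 0.0, 0.0] dq 0 e 0.000
[-39.  28.  89.   1.  67. 101.]
1 [1.4, -1.8, -0.7] [0.01, 0.0, 0.0] dq 3 e 0.000
[-40.  30.  85.   1.  69. 101.]
1 [2.7, -3.3, -0.9] [0.01, 0.0, 0.0] dq 6 e 0.000
[-40.  31.  83.   1.  70. 101.]
1 [3.6, -4.5, -1.2] [0.01, 0.0, 0.0] dq 8 e 0.000
[-40.  33.  81.   1.  71. 100.]
1 [4.5, -5.6, -1.4] [0.01, 0.0, 0.0] dq 10 e 0.000
[-41.  34.  79.   1.  71. 100.]
1 [4.5, -5.6, -2.0] [0.01, 0.0, 0.0] dq 9 e 0.000
[-41.  34.  79.   1.  71. 100.]
```

step_arm:
  motion:
    - {"offset": [0.5,-0.6,-0.4],"dr": [0.01,0,0],"hand": 255}
    - {"offset": [1.4,-1.8,-0.7],"dr": [0.01,0,0],"hand": 255}
    - {"offset": [2.1,-2.6,-0.8],"dr": [0.01,0,0],"hand": 255}
    - {"offset": [2.7,-3.3,-0.9],"dr": [0.01,0,0],"hand": 255}
    - {"offset": [2.7,-3.3,-0.9],"dr": [0.01,0,0],"hand": 255}

```text
time: 37.8
eef_pos: [0.5319, -0.2975, 0.2209]
ee_rot: [-94.7, 86.1, 124.2]
ft_force: [-0.9, 0.8, -2.9]
finger_gap: 0.0334
```

```bash
python3 hv.py 3
python3 - <<'E'
from plan import *
for s,dz in((.07,0),(.055,0),(.04,0),(.04,-.0065)): path([hang(s,dz)],[1])
E
```

```text
t 37.8 pos [ 0.5319 -0.2975  0.2209] rot [-94.69  86.08 124.15] F [-0.9  0.8 -2.9] gap 0.0334 q [-40.2  31.4  82.7   1.1  69.7 100.5]
eye model [ 0.5292 -0.2945  0.2564] [[331.9 177. ]] [[329.5 172.7]]
eye in post [-7.850e-02  2.000e-04  2.564e-01]
1 [-0.0, -0.0, -0.0] [-0.0, 0.0, 0.0] dq 0 e 0.000
[-40.  31.  83.   1.  70. 101.]
1 [0.9, -1.2, -0.2] [-0.0, 0.0, 0.0] dq 2 e 0.000
[-40.  33.  81.   1.  71. 100.]
1 [1.9, -2.3, -0.5] [-0.0, 0.0, 0.0] dq 4 e 0.000
[-41.  34.  79.   1.  71. 100.]
1 [1.9, -2.3, -1.1] [-0.0, 0.0, 0.0] dq 4 e 0.000
[-41.  34.  79.   1.  71. 100.]
```

step_arm:
  motion:
    - {"offset": [0.3,-0.4,-0.07],"dr": [0,0,0],"hand": 255}
    - {"offset": [0.6,-0.8,-0.14],"dr": [0,0,0],"hand": 255}
    - {"offset": [0.9,-1.2,-0.2],"dr": [0,0,0],"hand": 255}
    - {"offset": [0.9,-1.2,-0.2],"dr": [0,0,0],"hand": 255}

```text
time: 38.3
eef_pos: [0.5401, -0.3087, 0.2186]
ee_rot: [-94.3, 86.0, 124.6]
ft_force: [0.1, 0.9, -1.6]
finger_gap: 0.0336
```

step_arm:
  motion:
    - {"offset": [0.4,-0.5,-0.1],"dr": [0,0,0],"hand": 255}
    - {"offset": [0.7,-0.8,-0.2],"dr": [0,0,0],"hand": 255}
    - {"offset": [1.0,-1.2,-0.3],"dr": [0,0,0],"hand": 255}
    - {"offset": [1.0,-1.2,-0.3],"dr": [0,0,0],"hand": 255}

```text
time: 38.7
eef_pos: [0.5506, -0.3214, 0.2153]
ee_rot: [-94.3, 86.0, 124.5]
ft_force: [0.5, 0.1, -1.5]
finger_gap: 0.0337
```

```bash
python3 hv.py 4
python3 - <<'E'
from plan import *
for s,dz in((.04,0),(.04,-.0065),(.035,-.0065)): path([hang(s,dz)],[1])
E
```

```text
t 38.7 pos [ 0.5506 -0.3214  0.2153] rot [-94.32  86.   124.52] F [ 0.5  0.1 -1.5] gap 0.0337 q [-40.8  34.   78.6   1.1  71.3 100. ]
eye model [ 0.5479 -0.3184  0.2508] [[341.3 179.1]] [[336.4 167.1]]
eye in post [-0.0481 -0.0003  0.2508]
1 [-0.1, 0.1, 0.1] [-0.0, 0.0, 0.0] dq 0 e 0.000
[-41.  34.  79.   1.  71. 100.]
1 [-0.1, 0.1, -0.6] [-0.0, 0.0, 0.0] dq 1 e 0.000
[-41.  34.  79.   1.  71. 100.]
1 [0.2, -0.3, -0.7] [-0.0, 0.0, 0.0] dq 1 e 0.000
[-41.  35.  78.   1.  71. 100.]
```

step_arm:
  motion:
    - {"offset": [0,0,-0.2],"dr": [0,0,0],"hand": 255}
    - {"offset": [0,0,-0.4],"dr": [0,0,0],"hand": 255}
    - {"offset": [0,0,-0.5],"dr": [0,0,0],"hand": 255}
    - {"offset": [0,0,-0.5],"dr": [0,0,0],"hand": 255}

```text
time: 39.2
eef_pos: [0.5502, -0.3207, 0.2113]
ee_rot: [-94.5, 86.0, 124.4]
ft_force: [-0.7, 1.2, 2.6]
finger_gap: 0.0337
```

step_arm:
  motion:
    - {"offset": [0,0,-0.1],"dr": [0,0,0],"hand": 255}
    - {"offset": [0,0,-0.2],"dr": [0,0,0],"hand": 255}
    - {"offset": [0,0,-0.2],"dr": [0,0,0],"hand": 255}

```text
time: 39.5
eef_pos: [0.5504, -0.3208, 0.211]
ee_rot: [-94.8, 86.1, 124.1]
ft_force: [-2.0, 1.1, 8.5]
finger_gap: 0.0339
```

step_arm:
  motion:
    - {"offset": [0,0,0.1],"dr": [0,0,0],"hand": 255}
    - {"offset": [0,0,0.1],"dr": [0,0,0],"hand": 200}
    - {"offset": [0,0,0.1],"dr": [0,0,0],"hand": 130}
    - {"offset": [0,0,0.1],"dr": [0,0,0],"hand": 80}

```text
time: 39.9
eef_pos: [0.5504, -0.3209, 0.2116]
ee_rot: [-94.7, 86.0, 124.1]
ft_force: [-0.5, -0.0, 0.2]
finger_gap: 0.043
```

```bash
python3 hv.py 5
```

```text
t 39.9 pos [ 0.5504 -0.3209  0.2116] rot [-94.74  86.04 124.13] F [-0.5 -0.   0.2] gap 0.043 q [-40.8  34.2  78.9   1.1  70.8 100. ]
eye model [ 0.5477 -0.3179  0.2471] [[341.  180.1]] [[336.  167.4]]
eye in post [-4.870e-02 -1.000e-04  2.471e-01]
```

step_arm:
  motion:
    - {"offset": [0,0,0],"dr": [0,0,0],"hand": 0}
    - {"offset": [0,0,0],"dr": [0,0,0],"hand": 0}
    - {"offset": [0,0,0],"dr": [0,0,0],"hand": 0}
    - {"offset": [0,0,0],"dr": [0,0,0],"hand": 0}
    - {"offset": [0,0,0],"dr": [0,0,0],"hand": 0}

```text
time: 40.5
eef_pos: [0.5505, -0.3209, 0.2118]
ee_rot: [-94.8, 86.1, 124.1]
ft_force: [-0.1, 0.2, 0.2]
finger_gap: 0.0847
```

```bash
python3 hv.py 6
```

```text
t 40.5 pos [ 0.5505 -0.3209  0.2118] rot [-94.77  86.05 124.09] F [-0.1  0.2  0.2] gap 0.0847 q [-40.8  34.1  78.9   1.1  70.8 100. ]
eye model [ 0.5477 -0.3178  0.2473] [[341. 180.]] [[336.  167.4]]
eye in post [-4.870e-02 -1.000e-04  2.473e-01]
```

Force is zero and the scoop hangs free. I retreat straight up along the tool.

step_arm:
  motion:
    - {"offset": [0,0,1.5],"dr": [0,0,0],"hand": 0}
    - {"offset": [0,0,4],"dr": [0,0,0],"hand": 0}
    - {"offset": [0,0,8],"dr": [0,0,0],"hand": 0}
    - {"offset": [0,0,12],"dr": [0,0,0],"hand": 0}
    - {"offset": [-1,2,16],"dr": [0,0,0],"hand": 0}
    - {"offset": [-5,6,18],"dr": [0,0,0],"hand": 0}
    - {"offset": [-9,10,18],"dr": [0,0,0],"hand": 0}
    - {"offset": [-12,14,18],"dr": [0,0,0],"hand": 0}
    - {"offset": [-14,18,18],"dr": [0,0,0],"hand": 0}
    - {"offset": [-14,21,18],"dr": [0,0,0],"hand": 0}

```text
time: 41.6
eef_pos: [0.4075, -0.1088, 0.3921]
ee_rot: [-94.4, 86.0, 124.4]
ft_force: [0.5, 0.2, 0.1]
finger_gap: 0.0869
```

Run:
```python
from plan import *
st()
s=cap("scene","s30"); t=cap("top","t30"); crop(s,210,140,410,290,4,"s30c"); crop(t,300,130,400,210,7,"t30c"); crop(s,325,165,375,245,8,"s30d")
```

```text
t 41.6 pos [ 0.4075 -0.1088  0.3921] rot [-94.38  86.01 124.39] F [0.5 0.2 0.1] gap 0.0869 q [-31.4   5.4  94.    1.6  84.2 109.6]
```

The scoop hangs by its eye on the peg at scene (341,178), swinging a little. I'll wait for it to settle.

step_arm:
  motion:
    - {"offset": [0,0,0],"dr": [0,0,0],"hand": 0}
    - {"offset": [0,0,0],"dr": [0,0,0],"hand": 0}
    - {"offset": [0,0,0],"dr": [0,0,0],"hand": 0}
    - {"offset": [0,0,0],"dr": [0,0,0],"hand": 0}
    - {"offset": [0,0,0],"dr": [0,0,0],"hand": 0}
    - {"offset": [0,0,0],"dr": [0,0,0],"hand": 0}
    - {"offset": [0,0,0],"dr": [0,0,0],"hand": 0}
    - {"offset": [0,0,0],"dr": [0,0,0],"hand": 0}
    - {"offset": [0,0,0],"dr": [0,0,0],"hand": 0}
    - {"offset": [0,0,0],"dr": [0,0,0],"hand": 0}

```text
time: 42.7
eef_pos: [0.4082, -0.1066, 0.3924]
ee_rot: [-95.7, 86.0, 123.4]
ft_force: [-0.2, 0.8, -1.0]
finger_gap: 0.0867
```

step_arm:
  motion:
    - {"offset": [0,0,0],"dr": [0,0,0],"hand": 0}
    - {"offset": [0,0,0],"dr": [0,0,0],"hand": 0}
    - {"offset": [0,0,0],"dr": [0,0,0],"hand": 0}
    - {"offset": [0,0,0],"dr": [0,0,0],"hand": 0}
    - {"offset": [0,0,0],"dr": [0,0,0],"hand": 0}
    - {"offset": [0,0,0],"dr": [0,0,0],"hand": 0}
    - {"offset": [0,0,0],"dr": [0,0,0],"hand": 0}
    - {"offset": [0,0,0],"dr": [0,0,0],"hand": 0}
    - {"offset": [0,0,0],"dr": [0,0,0],"hand": 0}
    - {"offset": [0,0,0],"dr": [0,0,0],"hand": 0}

```text
time: 43.7
eef_pos: [0.4082, -0.1066, 0.3924]
ee_rot: [-95.6, 86.0, 123.5]
ft_force: [0.2, -0.9, -0.6]
finger_gap: 0.0871
```

Run:
```python
from plan import *
ims=[]
for i in range(4):
    s=ctrl.capture("scene"); ims.append(cv2.resize(s[165:245,325:375],None,fx=4,fy=5,interpolation=cv2.INTER_CUBIC))
cv2.imwrite("pics/s31.png",np.hstack(ims)[:,:,::-1])
t=cap("top","t31"); crop(t,110,130,350,250,3,"t31c"); st()
```

```text
t 43.95 pos [ 0.4082 -0.1066  0.3924] rot [-95.67  85.97 123.43] F [-0.2 -0.2  0.8] gap 0.0869 q [-31.1   5.4  94.    1.7  84.3 109.5]
```

step_arm:
  motion:
    - {"offset": [0,0,0],"dr": [0,0,0],"hand": 0}
    - {"offset": [0,0,0],"dr": [0,0,0],"hand": 0}
    - {"offset": [0,0,0],"dr": [0,0,0],"hand": 0}
    - {"offset": [0,0,0],"dr": [0,0,0],"hand": 0}
    - {"offset": [0,0,0],"dr": [0,0,0],"hand": 0}
    - {"offset": [0,0,0],"dr": [0,0,0],"hand": 0}
    - {"offset": [0,0,0],"dr": [0,0,0],"hand": 0}
    - {"offset": [0,0,0],"dr": [0,0,0],"hand": 0}
    - {"offset": [0,0,0],"dr": [0,0,0],"hand": 0}
    - {"offset": [0,0,0],"dr": [0,0,0],"hand": 0}

```text
time: 44.95
eef_pos: [0.4082, -0.1066, 0.3924]
ee_rot: [-95.7, 86.0, 123.4]
ft_force: [-0.2, -0.0, -0.1]
finger_gap: 0.0872
```

Run:
```python
from station import ctrl
import cv2,numpy as np
a=ctrl.capture("scene");b=ctrl.capture("top")
im=np.hstack([cv2.resize(x,(400,300),interpolation=cv2.INTER_AREA) for x in (a,b)])
c=np.hstack([cv2.resize(a[120:270,280:420],(400,300)),cv2.resize(b[130:250,110:270],(400,300))])
cv2.imwrite("pics/fin1.png",np.vstack([im,c])[:,:,::-1])
```

```text
(no output)
```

View pics/fin1.png

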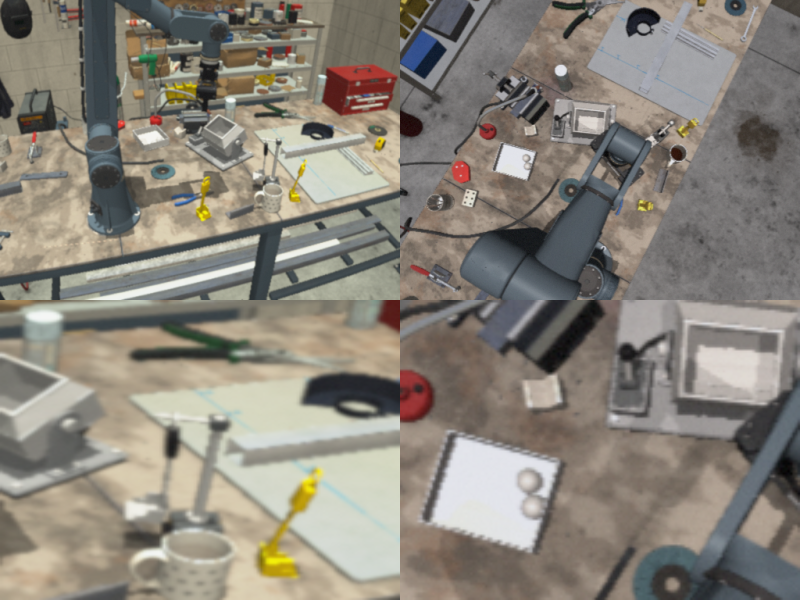

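The scoop is hanging still on the peg and both balls are in the tray. The front row of the tub lies under its lip, so I'll check that nothing is hidden there before handing in.

```bash
cat h.py | head -60; grep -n "" plan.py | head -80; ls pics | tail -50
```

```text
import numpy as np, cv2
from station import ctrl
from scipy.spatial.transform import Rotation as R
CM={n:ctrl.camera_model(n) for n in("scene","top")}
def proj(n,P):
    c=CM[n]; p,_=cv2.projectPoints(np.atleast_2d(np.array(P,float)),c["rvec"],c["tvec"],c["intrinsics"],c["dist"]); return p[:,0]
def ray(n,uv):
    c=CM[n]; x=cv2.undistortPoints(np.array([[uv]],float),c["intrinsics"],c["dist"])[0,0]
    Rm=cv2.Rodrigues(c["rvec"])[0]; o=-Rm.T@c["tvec"]; d=Rm.T@np.array([x[0],x[1],1]); return o,d/np.linalg.norm(d)
def atz(n,uv,z):
    o,d=ray(n,uv); return o+d*(z-o[2])/d[2]
def tri(a,b):
    (o1,d1),(o2,d2)=ray("scene",a),ray("top",b)
    A=np.stack([d1,-d2],1); s=np.linalg.lstsq(A,o2-o1,rcond=None)[0]
    p,q=o1+d1*s[0],o2+d2*s[1]; return (p+q)/2,np.linalg.norm(p-q)
def cap(n,name):
    im=ctrl.capture(n); cv2.imwrite(f"pics/{name}.png",im[:,:,::-1]); return im
def crop(im,x0,y0,x1,y1,k,name):
    cv2.imwrite(f"pics/{name}.png",cv2.resize(im[y0:y1,x0:x1,::-1],None,fx=k,fy=k,interpolation=cv2.INTER_CUBIC))
from scipy.optimize import least_squares
def fit(pts,x0,z=0.0,w=None):
    # pts:
[... 4325 characters left out ...]
re line"""
53:    post=POST if post is None else post
54:    c8,s8=np.cos(np.radians(8)),np.sin(np.radians(8))
55:    eye=w(post,[-.011-s*c8,lat,.246+s*s8+dz])[0]
56:    Rs=R.from_euler("ZY",[np.degrees(post[2]),tilt],degrees=True).as_matrix()
57:    org=eye-Rs@(HB+.19*HD); return tcp_of(org,Rs,GG)
t20c.png
t20d.png
t21.png
t21c.png
t22.png
t22c.png
t3.png
t30.png
t30c.png
t31.png
t31c.png
t4.png
t5.png
t5c.png
t6.png
t6c.png
t7.png
t7c.png
t8.png
t9.png
th1.png
th1c.png
th2.png
th2c.png
th3.png
th3c.png
th4.png
th4c.png
th5.png
th5c.png
th6.png
th6c.png
tl.png
tm.png
tmc.png
tn.png
tnc.png
to.png
toc.png
top0.png
topl.png
tp.png
tp1.png
tpc.png
tr.png
trc.png
trt.png
tt0.png
tt7.png
ttr.png
```

Run:
```python
from station import ctrl
import cv2,numpy as np
a=ctrl.capture("scene")
print([(round(d['p'],2),np.round(d['at'])) for d in ctrl.masks_of("scene","ball_0")])
b=ctrl.capture("top")
print([(round(d['p'],2),np.round(d['at'])) for d in ctrl.masks_of("top","ball_0")])
cv2.imwrite("pics/fin2.png",np.hstack([cv2.resize(a[130:220,230:330],(400,360),interpolation=cv2.INTER_CUBIC),cv2.resize(b[115:205,190:290],(400,360),interpolation=cv2.INTER_CUBIC)])[:,:,::-1])
```

```text
[]
[(0.64, array([162., 205.]))]
```

View pics/fin2.png

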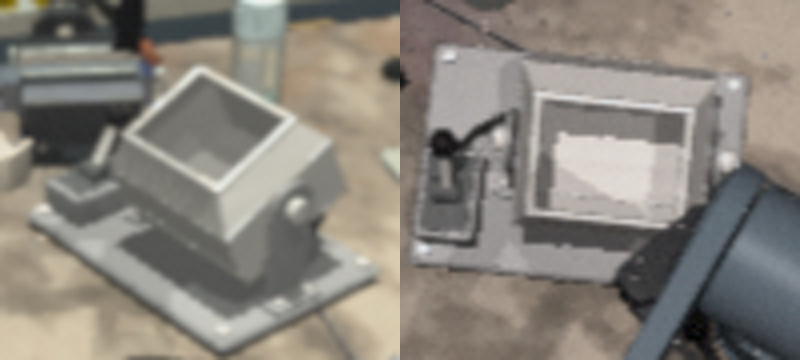

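Run:
```python
from plan import *
b=cv2.imread("pics/top0.png"); n=ctrl.capture("top")[:,:,::-1].copy()
s=-.055+.007
o=[]
for im in (b,n):
    c=cv2.resize(im[115:205,190:290],None,fx=4,fy=4,interpolation=cv2.INTER_CUBIC); o.append(c.copy()); 
    for y in np.arange(-.060,.061,.012):
        P=FL+s*sv+.018*av+np.array([0,y,0]); C=w(POL,P)[0]
        u=proj("top",C)[0]; cv2.circle(c,tuple(((u-[190,115])*4+2).astype(int)),3,(0,0,255),-1)
    r=np.linalg.norm(proj("top",C+[.018,0,0])[0]-u); print("r px",r)
    # front mouth edge
    for y in (-.062,.062):
        u=proj("top",w(POL,MOUTH-.047*sv+np.array([0,y,0]))[0])[0]; cv2.circle(c,tuple(((u-[190,115])*4+2).astype(int)),3,(255,0,0),-1)
    o.append(c)
cv2.imwrite("pics/fin3.png",np.vstack([np.hstack(o[:2]),np.hstack(o[2:])])[::1] if 0 else cv2.resize(np.vstack([np.hstack(o[:2]),np.hstack(o[2:])]),(660,594)))
```

```text
r px 4.8718276547959904
r px 4.8718276547959904
```

View pics/fin3.png

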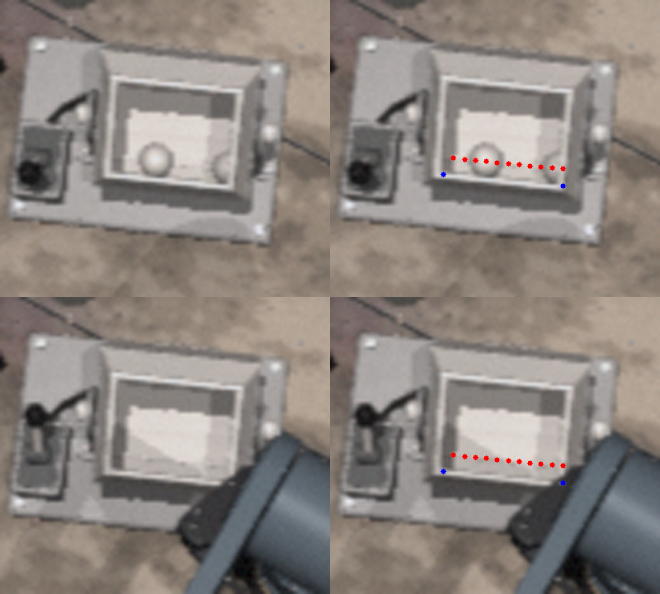

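The top camera sees the whole front row. It showed exactly two balls at the start and none now, so the tub is empty. Handing in.

```bash
python3 -c "from station import ctrl; print(ctrl.finish_job())"
```

```text
the job is handed in; nothing more can be done
None
```

I pushed the lever right over to off first, then scooped the two balls that were in the tub one at a time and tipped both into the tray. The steel scoop with the black grip now hangs by its eye on the tool post's peg. I handed the job in at about 45 s of the 210 s allowed; no verdict was reported.

**Last checks, all from the pictures:**
- **Lever:** the knob is at the far (off) position.
- **Tub:** no ball shows anywhere along the front row, which the top camera sees in full.
- **Tray:** both balls are inside it. It had been knocked a few centimetres aside, so I measured it again before tipping.
- **Scoop:** it hangs still on the peg, with the arm clear and the tool force near 0 N.
- **Other things:** the mug, V-block and angle iron look unmoved.

**Small disagreements:**
- The tub floor came out about 1.5 mm lower than my model.
- The predicted position of the scoop was about 3 mm off in the scene view.
- The ball network reported the two touching balls in the tray as one; they are clearly two in the picture.
- The scoop touched the tub's side briefly, at about 4 N, on the way to the second ball.

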